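Decant loose capacitors into the covered parts box

TASK

Put the seven loose capacitors away: slide the blue cover of the orange parts box all the way back off the empty compartment, then pour all the capacitors out of the steel cup into that compartment. Finally stand the empty cup upright back on the round cork mat and slide the cover fully shut over the capacitors, leaving the other things on the bench where they are.

Things in the scene. Friction and masses are not known exactly. Their poses are not given: they have to be found in the camera images.
- box: orange parts box fixed to the bench, outer 112 (x) x 206 (y) x 60 mm high, walls and floor 5 mm; origin at the centre of its underside. A divider, 8 mm lower than the rim, splits it in two compartments along its y: the one at -y is empty, the one at +y holds yellow capacitors. A blue sliding cover lies on its rim over one compartment at a time; nothing else may be in the cover's way.
- well (a point): centre of the inner floor of the empty compartment (inner size 102 along the box's x, 95 along its y, 55 mm deep), axes as the box
- cover (a joint): how far (m) the blue cover is slid back along the box's +y: 0 = shut over the empty compartment, 0.1 = fully back over the stocked one (hard stops at both ends). Stays where left; moves with 1 to 2 N. It starts shut or up to 30 mm ajar.
- tab (a point): centre of the top of the black upright tab on the middle of the cover: 34 mm wide along the box's x, 10 mm thick along its y, standing 30 mm above the cover (its top is 95 mm above the bench, the cover's surface 65 mm above the bench); push or pinch it to slide the cover. The cover is a 108 (x) x 102 (y) x 4 mm plate centred under the tab
- mat: round cork mat, diameter 130, 4 mm thick, fixed; origin at the centre of its underside
- cup: flared steel cup, outer diameter 60 at the foot and 93 at the rim, 55 mm tall, wall 3 mm, about 0.12 kg, loose; origin at the centre of its underside, z up to the mouth. A flat red upright handle stands out along its +x (roughly away from the robot at the start)
- handle (a point): centre of the cup's red handle grip, 75 mm out along the cup's +x and 34 mm above its foot: a slab 42 (cup's x) x 12 (cup's y, the thickness to pinch) x 36 mm (z, from 16 to 52 mm above the foot); axes as the cup
- lip (a point): point of the cup's rim farthest from the handle (-46.5 mm along the cup's x, 55 mm up), over which the pieces run if the cup is tipped away from its handle; the wall flares 17 degrees, so the pieces slide out at a tilt of about 100 to 120 degrees
- cap0: one of the seven black capacitors, cylinder of diameter 16, 18 mm long, 12 g; origin at the centre of its flat underside, z its axis; starts in the cup
- cap1: one of the seven black capacitors, cylinder of diameter 16, 18 mm long, 12 g; origin at the centre of its flat underside, z its axis; starts in the cup
- cap2: one of the seven black capacitors, cylinder of diameter 16, 18 mm long, 12 g; origin at the centre of its flat underside, z its axis; starts in the cup
- cap3: one of the seven black capacitors, cylinder of diameter 16, 18 mm long, 12 g; origin at the centre of its flat underside, z its axis; starts in the cup
- cap4: one of the seven black capacitors, cylinder of diameter 16, 18 mm long, 12 g; origin at the centre of its flat underside, z its axis; starts in the cup
- cap5: one of the seven black capacitors, cylinder of diameter 16, 18 mm long, 12 g; origin at the centre of its flat underside, z its axis; starts in the cup
- cap6: one of the seven black capacitors, cylinder of diameter 16, 18 mm long, 12 g; origin at the centre of its flat underside, z its axis; starts in the cup
- trafo_a: bystander: steel-and-copper transformer, 56 x 52 x 58 mm tall, 0.6 kg, standing beside the cork mat
- spool: bystander: blue solder spool, flange diameter 56, height 48 mm, standing on the other side of the mat
- can: bystander: big blue capacitor can, diameter 34, height 55 mm, standing behind the parts box
- cutters: bystander: side cutters with black and orange grips lying in front of the parts box, about 55 x 130 x 12 mm
- driver: bystander: screwdriver with a red handle lying on the left of the bench, about 0.2 m long
- trafo_b: bystander: steel and black transformer, 60 x 50 x 62 mm tall, screwed to the bench behind the parts box

How it is judged:
By the outcome, as a careful person would: the job done as asked, in the order asked, and still so for the second after the job is handed in, with the robot touching nothing.
It also fails if it takes over 67 s, if anything falls off the work surface, if the arm or the gripper's body presses on something with over 40 N, if the wrist force passes 120 N, or if a joint passes its speed limit or range.

ROBOT

A 6-joint arm with a two-finger parallel gripper is mounted at the origin on the work surface. World frame = base frame: x ahead of the robot, y to its left, z up, the work surface at z = 0. Lengths are in mm, angles in rad, forces in N, time in s.
With the tool pointing down it reaches from about 400 to 925 mm from the base axis. Payload 12.5 kg.
Tool frame: the origin (TCP) lies at the very end of the fingers, on their centre line; the grasp point (between the pads) lies behind it (env.grip_depth is the z of the grasp point in the tool frame, in mm); z points along the fingers, y is the line along which they close (so a half turn about z gives the same grasp; the last joint's range is limited). The gripper opens to 95 mm and grips with 3 to 60 N. Pads are 20 mm wide; open, the fingers measure 119 mm over their backs; the gripper's body (75 mm by 180 mm) begins 59 mm behind the grasp point.
Start: joints at [-1.366, 0.491, 1.559, -0, 1.092, -0.106], TCP at [191.161, -595.067, 214.661] pointing down, gripper open.
Joint ranges: [-3.1, 3.1], [-0.84, 2.19], [0.05, 2.79], [-1.13, 4.28], [0.06, 2.93], [-2.69, 2.69]. Speed limits (rad/s): [2.22, 2.22, 2.79, 3.14, 3.14, 3.14].

INTERFACE

Orientations are given as [roll, pitch, yaw] about the fixed x, y, z axes, in that order (R = Rz(yaw) Ry(pitch) Rx(roll)).
In Python, from cell import env, optics gives the robot as it stands.
- The arm moves only by the tool step_arm, never from a script. Its argument "moves" is a list of rows, each an object of numbers: "tx", "ty", "tz": the shift along the tool's x, y, z in mm; "roll": the turn about the tool's z in rad. In form: [{"tx": .., "ty": .., "tz": .., "roll": ..}, ...]. A call has 1 to 12 rows; each row is the pose to reach, as a shift and turn from the pose commanded when the call began, along the tool's axes at that moment; what a row does not reach only later rows make up. A row lasts 1/12 s, in which the tool goes at most 41.7 mm and 7.16 degrees, less where a joint would pass 70% of its speed; a pose out of reach is approached as far as the arm can. A call with a gripper value outside its range is refused whole. "grip" is the finger opening in mm, from 0 to 95.1, set as the call begins (left out, the last holds). The fingers move at their own pace and stop on an object; the grip force is fixed at half the most. Time passes only in rows, so rows that repeat a pose let the fingers close. It gives the time, the measured TCP pose, the force, the opening and the grip force at its end, in the units of the state.
- env.state(): the state, without advancing time (a new reading comes with each control period).
- optics.read_camera(name): name is "scene" or "side" or "wrist"; returns a dict with "pixels" (400x640x3 uint8, blue, green, red), "mtx" (3x3 intrinsics, pixels), "view" (4x4, takes a point from world to camera coordinates). Camera axes: x right, y down, z forward; pixel columns grow to the right and rows downward; lengths in mm; the calibration is good to about 2 mm. A picture is of the moment at which its call begins. There is no depth.
- env.job_done(): hands the job in; it is judged then, once.
The state is a dict: "t": time; "joints": joint angles; "qvel": joint speeds; "tau": joint torques, N m; "eef_pos": TCP position; "tcp_rot": TCP orientation; "ft_force": force on the tool from outside, world axes, zero at the start; "moment": the same for the moment, N m; "opening": opening from 0.0 (shut) to 1.0 (fully open); "grip_force": force on a finger pad.
Only numpy, scipy, OpenCV 4.12 (cv2) and the standard library are available. Lean on these libraries where they do the work, as an engineer would, in place of code of your own. Each camera call takes 0.05 s, during which the arm holds its last target. There are 200 camera calls.

## Working session

There is one attempt and no reset: what is moved stays moved. The work goes in short steps, Python scripts to look and compute and a tool call to move; the robot and the scene stay as the last step left them, time stands still between calls to the robot, and variables do not carry over. Pictures are saved under pics/ and viewed, at most 10 in all, crops included, and the job is handed in when it is done.

Besides the shell and the picture viewer there is one more tool, called after "Emit:" as name([rows], argument=value, ...), one row to a line, values as JSON. step_arm: Moves the arm, as the interface text tells. Its arguments: {"type":"object","properties":{"moves":{"type":"array"},"grip":{"type":"number"}},"required":["moves"]}

```bash
ls; mkdir -p pics
python3 - <<'E'
from cell import env, optics
import cv2,numpy as np
print(env.state(), env.grip_depth)
for n in ("scene","side"):
    d=optics.read_camera(n); cv2.imwrite(f"pics/{n}0.png",d["pixels"]); print(n,d["mtx"].round(1).tolist(),d["view"].round(3).tolist())
E
```

```text
pics
{'t': 0.0, 'joints': array([-1.36558184e+00,  4.91530471e-01,  1.55945348e+00,  1.28686560e-05,
        1.09171667e+00, -1.05585093e-01]), 'qvel': array([ 0.00013914,  0.00042755, -0.00076185, -0.00187284,  0.00155691,
        0.00052884]), 'tau': array([-3.00335400e-03, -6.12652159e+01, -2.58190155e+01,  6.91776141e-02,
        4.82102029e-02, -1.13347062e-04]), 'eef_pos': array([ 191.11960209, -594.79824126,  214.07843824]), 'tcp_rot': array([-3.14049206e+00, -1.28117766e-04,  3.10793573e-01]), 'ft_force': array([0.08773475, 0.14764308, 0.2306237 ]), 'moment': array([-0.01692206,  0.00666474,  0.02817087]), 'grip_force': 0.0, 'opening': 1.0003852646846734} -18.8
scene [[405.3, 0.0, 319.7], [0.0, 405.3, 201.2], [0.0, 0.0, 1.0]] [[-0.248, 0.969, 0.013, 47.565], [0.759, 0.203, -0.618, -378.707], [-0.602, -0.143, -0.786, 1395.584], [0.0, 0.0, 0.0, 1.0]]
side [[436.1, 0.0, 315.7], [0.0, 436.1, 202.3], [0.0, 0.0, 1.0]] [[-0.797, -0.604, 0.001, 484.337], [-0.427, 0.562, -0.709, 237.239], [0.428, -0.565, -0.705, 1158.9], [0.0, 0.0, 0.0, 1.0]]
```

View pics/scene0.png

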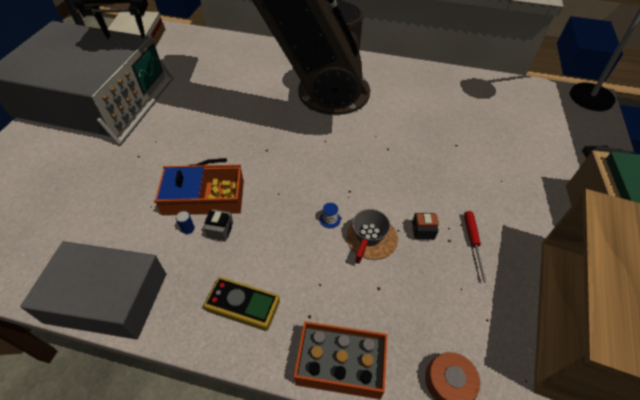

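View pics/side0.png

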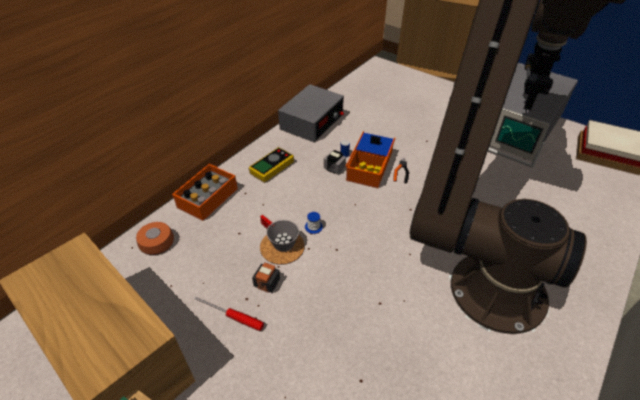

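The scene view shows the box at about (200,190), with its blue cover to the left and the tab at (179,178). The cup is at (370,227) on the mat at (372,238), its handle at (362,248), the spool at (331,214) and trafo_a at (426,224). The side view agrees: cup (284,235), box (371,158). I'll measure these by colour next.

View pics/crop1.png

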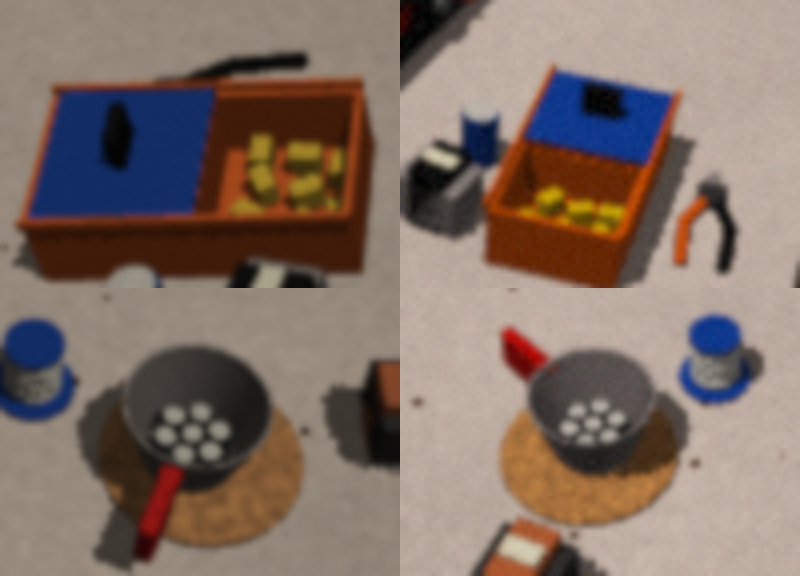

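The crop shows the box rim, the cover nearly shut, the cup with 7 caps, and the handle. Next I turn the picked corners and arcs into positions.

Run:
```python
from h import *
from scipy.optimize import least_squares
D={n:optics.read_camera(n) for n in("scene","side")}; s,e=D["scene"],D["side"]
S=lambda P,o:np.array(P)/4.+o-0.4
rs=plane(s,S([(53,88),(363,80),(358,214),(20,224)],(150,145)),60); re_=plane(e,S([(152,66),(281,93),(237,234),(86,205)],(325,115)),60)
for r in(rs,re_): print("rim",r.round(0).tolist(),cv2.minAreaRect(r.astype(np.float32)))
circ=lambda p,R:least_squares(lambda c:np.hypot(*(p-c).T)-R,p.mean(0)).x
ms=plane(s,S([(303,177),(297,212),(270,242),(225,259)],(322,195)),4); me=plane(e,S([(100,167),(110,202),(140,225),(185,234),(240,220),(272,187),(278,162)],(235,205)),4)
print("mat",circ(ms,65),circ(me,65),circ(np.r_[ms,me],65))
cs=plane(s,S([(122,110),(135,76),(160,62),(196,57),(235,66),(262,90),(271,120)],(322,195)),59); ce=plane(e,S([(127,105),(140,82),(165,67),(195,62),(230,70),(250,90),(255,112)],(235,205)),59)
print("cup",circ(cs,46.5),circ(ce,46.5),circ(np.r_[cs,ce],46.5))
# handle top strip
for d,sd in((s,(362,248)),(e,(266,222))):
    c,m,a=blob(masks(d["pixels"])["red"],sd); v,u=np.nonzero(m)
    p=plane(d,np.c_[u,v],45); print("handle",p.mean(0),cv2.minAreaRect(p.astype(np.float32)))
tabs=tri([s,e],[S([(117,150)],(150,145))[0],S([(204,101)],(325,115))[0]]); print("tab tri",tabs)
for k,d,sd in(("sp",s,(331,210)),("sp",e,(314,217))): print(k,plane(d,[sd],48))
print("trafo a",plane(s,[(427,217)],58),plane(e,[(267,270)],58))
print("trafo b,can", plane(s,[(217,214),(184,215)],58), plane(e,[(335,155),(345,143)],58))
```

```text
rim [[519.0, -351.0], [458.0, -154.0], [568.0, -115.0], [630.0, -316.0]] ((543.347900390625, -233.00381469726562), (116.26090240478516, 211.59646606445312), 17.136005401611328)
rim [[637.0, -318.0], [525.0, -353.0], [458.0, -166.0], [575.0, -122.0]] ((546.8069458007812, -238.96417236328125), (125.1053695678711, 205.43763732910156), 17.585147857666016)
mat [559.92117316 229.25133661] [557.9259458  228.45178797] [558.4619146  228.96070024]
cup [560.06467767 220.92280107] [555.76260966 224.97616333] [557.8902091 222.5383724]
handle [623.0639826  211.79112999] ((622.2282104492188, 211.69544982910156), (12.524267196655273, 49.17490005493164), 84.87860107421875)
handle [632.66165249 213.2915698 ] ((635.0198974609375, 213.68353271484375), (20.385902404785156, 44.078678131103516), 76.276123046875)
tab tri [ 564.41323699 -281.10395264   72.57962371]
sp [[535.65641789 116.599904  ]]
sp [[526.48608139 115.71855752]]
trafo a [[503.21603044 351.31881177]] [[503.4071783 347.8981029]]
trafo b,can [[ 627.04117684 -149.56062233]
 [ 650.53170246 -226.01776363]] [[ 638.64736783 -148.37816747]
 [ 649.47435468 -223.86363539]]
```

Emit:
step_arm([
  {"tx": 449,"ty": -157},
  {"tx": 449,"ty": -157},
  {"tx": 449,"ty": -157},
  {"tx": 449,"ty": -157},
  {"tx": 449,"ty": -157},
  {"tx": 449,"ty": -157},
  {"tx": 449,"ty": -157},
  {"tx": 449,"ty": -157},
  {"tx": 449,"ty": -157},
  {"tx": 449,"ty": -157},
  {"tx": 449,"ty": -157},
  {"tx": 449,"ty": -157},
], grip=0)

```text
validation failed for argument at $.mo...
```

Emit:
step_arm([
  {"tx": 449,"ty": -157,"tz": 0,"roll": 0},
  {"tx": 449,"ty": -157,"tz": 0,"roll": 0},
  {"tx": 449,"ty": -157,"tz": 0,"roll": 0},
  {"tx": 449,"ty": -157,"tz": 0,"roll": 0},
  {"tx": 449,"ty": -157,"tz": 0,"roll": 0},
  {"tx": 449,"ty": -157,"tz": 0,"roll": 0},
  {"tx": 449,"ty": -157,"tz": 0,"roll": 0},
  {"tx": 449,"ty": -157,"tz": 0,"roll": 0},
  {"tx": 449,"ty": -157,"tz": 0,"roll": 0},
  {"tx": 449,"ty": -157,"tz": 0,"roll": 0},
  {"tx": 449,"ty": -157,"tz": 0,"roll": 0},
  {"tx": 449,"ty": -157,"tz": 0,"roll": 0},
], grip=0)

```text
t: 1.3
eef_pos: [573.8, -304.9, 214.5]
tcp_rot: [-3.141, -0.001, 0.314]
ft_force: [0.8, -0.4, 0.2]
opening: 0.212
grip_force: 0.0
```

Emit:
step_arm([
  {"tx": 0,"ty": 4,"tz": 40,"roll": 0},
  {"tx": 0,"ty": 4,"tz": 80,"roll": 0},
  {"tx": 0,"ty": 4,"tz": 110,"roll": 0},
  {"tx": 0,"ty": 4,"tz": 130,"roll": 0},
  {"tx": 0,"ty": 4,"tz": 137,"roll": 0},
  {"tx": 0,"ty": 4,"tz": 137,"roll": 0},
  {"tx": 0,"ty": 4,"tz": 137,"roll": 0},
])

```text
t: 1.88
eef_pos: [572.3, -312.4, 78.5]
tcp_rot: [3.141, -0.001, 0.311]
ft_force: [0.5, 0.4, 0.3]
opening: 0.005
grip_force: 0.0
```

Run:
```python
from h import *
im=[]
for n,(u,v) in dict(scene=(150,130),side=(325,90)).items():
    d=optics.read_camera(n); im.append(cv2.resize(d["pixels"][v:v+90,u:u+100],(400,360),interpolation=cv2.INTER_CUBIC))
    print(env.state()["eef_pos"],proj(d,env.state()["eef_pos"]))
cv2.imwrite("pics/tab.png",np.hstack(im))
```

```text
[ 572.49589602 -312.5459557    79.15822499] [[164.43258019 179.19568394]]
[ 572.52692752 -312.61538644   79.39537508] [[377.84497804 133.8842306 ]]
```

View pics/tab.png

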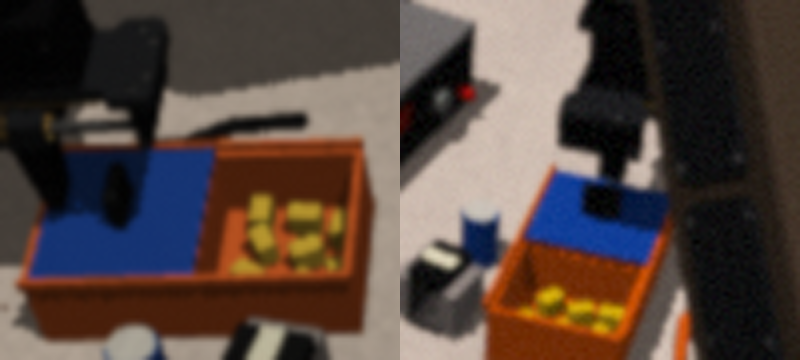

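The closed fingers sit just on the -y side of the tab, with the fingertip near crop (60,200). Now I push.

Emit:
step_arm([
  {"tx": 0,"ty": -10,"tz": 0,"roll": 0},
  {"tx": 0,"ty": -18,"tz": 0,"roll": 0},
  {"tx": 0,"ty": -26,"tz": 0,"roll": 0},
  {"tx": 0,"ty": -34,"tz": 0,"roll": 0},
  {"tx": 0,"ty": -43,"tz": 0,"roll": 0},
  {"tx": 0,"ty": -52,"tz": 0,"roll": 0},
  {"tx": 0,"ty": -61,"tz": 0,"roll": 0},
  {"tx": 0,"ty": -70,"tz": 0,"roll": 0},
  {"tx": 0,"ty": -79,"tz": 0,"roll": 0},
  {"tx": 0,"ty": -88,"tz": 0,"roll": 0},
  {"tx": 0,"ty": -96,"tz": 0,"roll": 0},
  {"tx": 0,"ty": -102,"tz": 0,"roll": 0},
])

```text
t: 2.98
eef_pos: [540.3, -214.0, 77.6]
tcp_rot: [-3.141, 0.0, 0.311]
ft_force: [1.8, -1.4, -0.2]
opening: 0.007
grip_force: 0.7
```

Emit:
step_arm([
  {"tx": 0,"ty": -3,"tz": 0,"roll": 0},
  {"tx": 0,"ty": -6,"tz": 0,"roll": 0},
  {"tx": 0,"ty": -8,"tz": 0,"roll": 0},
  {"tx": 0,"ty": -8,"tz": 0,"roll": 0},
])

```text
t: 3.32
eef_pos: [538.0, -207.1, 77.5]
tcp_rot: [-3.141, 0.0, 0.311]
ft_force: [0.1, 0.3, 1.0]
opening: 0.005
grip_force: 0.0
```

Emit:
step_arm([
  {"tx": 0,"ty": -2,"tz": 0,"roll": 0},
  {"tx": 0,"ty": -4,"tz": 0,"roll": 0},
  {"tx": 0,"ty": -6,"tz": 0,"roll": 0},
])

```text
t: 3.57
eef_pos: [536.3, -201.7, 77.5]
tcp_rot: [3.142, 0.0, 0.31]
ft_force: [0.0, -0.4, -1.0]
opening: 0.006
grip_force: 0.6
```

Run:
```python
from h import *
d=optics.read_camera("side");c,m,a=blob(masks(d["pixels"])["blue"],(365,165))
cn=max(cv2.findContours(m.astype(np.uint8),0,1)[0],key=len)[:,0]
print(a,cv2.minAreaRect(plane(d,cn,65).astype(np.float32)),env.state()["ft_force"],env.state()["eef_pos"])
```

```text
485 ((534.8717651367188, -187.9349365234375), (102.49261474609375, 99.94273376464844), 17.137847900390625) [ 0.5745228  -1.18214026 -0.63463604] [ 536.17984947 -201.32079395   77.55922393]
```

Emit:
step_arm([
  {"tx": 0,"ty": -2,"tz": 0,"roll": 0},
  {"tx": 0,"ty": -4,"tz": 0,"roll": 0},
  {"tx": 0,"ty": -6,"tz": 0,"roll": 0},
  {"tx": 0,"ty": -7,"tz": 0,"roll": 0},
])

```text
t: 3.95
eef_pos: [536.1, -199.7, 77.8]
tcp_rot: [3.132, -0.003, 0.312]
ft_force: [2.5, -38.4, -14.7]
opening: 0.003
grip_force: 17.9
```

Run:
```python
from h import *
d=optics.read_camera("side");c,m,a=blob(masks(d["pixels"])["blue"],(365,165))
cn=max(cv2.findContours(m.astype(np.uint8),0,1)[0],key=len)[:,0]
print(a,cv2.minAreaRect(plane(d,cn,65).astype(np.float32)),env.state()["ft_force"],env.state()["eef_pos"])
```

```text
481 ((534.5067749023438, -185.72352600097656), (101.86268615722656, 98.4421615600586), 17.15427017211914) [  3.87639162 -32.81373467 -11.86842859] [ 536.06238588 -199.82134014   77.79720271]
```

Emit:
step_arm([
  {"tx": 0,"ty": 10,"tz": 0,"roll": 0},
  {"tx": 0,"ty": 12,"tz": -20,"roll": 0},
  {"tx": 0,"ty": 12,"tz": -60,"roll": 0},
  {"tx": 0,"ty": 12,"tz": -100,"roll": 0},
  {"tx": 0,"ty": 12,"tz": -140,"roll": 0},
  {"tx": 0,"ty": 12,"tz": -142,"roll": 0},
], grip=50)

```text
t: 4.5
eef_pos: [539.8, -207.2, 226.6]
tcp_rot: [3.135, -0.007, 0.311]
ft_force: [-0.1, -0.1, -0.1]
opening: 0.365
grip_force: 0.0
```

Emit:
step_arm([
  {"tx": 224,"ty": -372,"tz": 0,"roll": 0.45},
  {"tx": 224,"ty": -372,"tz": 0,"roll": 0.45},
  {"tx": 224,"ty": -372,"tz": 0,"roll": 0.45},
  {"tx": 224,"ty": -372,"tz": 0,"roll": 0.45},
  {"tx": 224,"ty": -372,"tz": 0,"roll": 0.45},
  {"tx": 224,"ty": -372,"tz": 0,"roll": 0.45},
  {"tx": 224,"ty": -372,"tz": 0,"roll": 0.45},
  {"tx": 224,"ty": -372,"tz": 0,"roll": 0.45},
  {"tx": 224,"ty": -372,"tz": 0,"roll": 0.45},
  {"tx": 224,"ty": -372,"tz": 0,"roll": 0.45},
  {"tx": 224,"ty": -372,"tz": 0,"roll": 0.45},
  {"tx": 224,"ty": -372,"tz": 0,"roll": 0.45},
])

```text
t: 5.5
eef_pos: [637.3, 221.3, 218.6]
tcp_rot: [-3.141, 0.001, -0.135]
ft_force: [-0.0, 1.0, 0.4]
opening: 0.528
grip_force: 0.0
```

Run:
```python
from h import *
d=optics.read_camera("wrist"); st=env.state(); print(st["eef_pos"],st["tcp_rot"],st["opening"])
M=masks(d["pixels"])["red"]; c,m,a=blob(M); v,u=np.nonzero(m); print(c,a,proj(d,[st["eef_pos"]]))
for z in (56,): p=plane(d,np.c_[u,v],z); print(p.mean(0),cv2.minAreaRect(p.astype(np.float32)))
cv2.imwrite("pics/wrist1.png",d["pixels"])
s=optics.read_camera("side"); c,m,a=blob(masks(s["pixels"])["blue"],(365,165))
cn=max(cv2.findContours(m.astype(np.uint8),0,1)[0],key=len)[:,0]
print(a,cv2.minAreaRect(plane(s,cn,65).astype(np.float32)))
```

```text
[636.95105524 218.9178788  218.58291038] [ 3.14130845e+00  1.13460085e-03 -1.35771648e-01] 0.5244929554409267
[327.93946188 194.95964126] 446 [[320.489348   253.40033209]]
[628.09064767 210.45385654] ((629.3458862304688, 210.1004180908203), (11.377880096435547, 51.8483772277832), 82.48661804199219)
509 ((534.0101318359375, -186.8568878173828), (101.08039093017578, 98.34314727783203), 16.60124969482422)
```

View pics/wrist1.png

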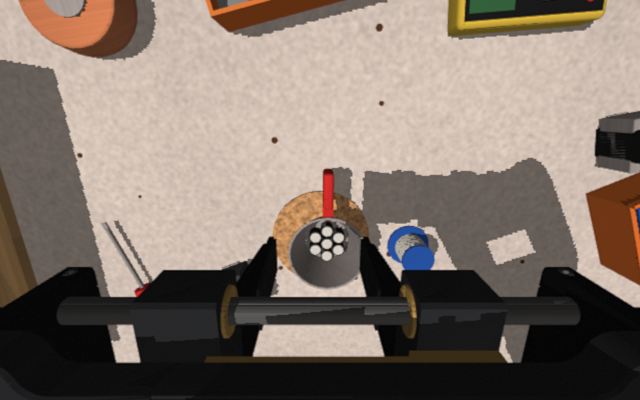

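The wrist view shows the handle pointing straight up the picture at (328,195), so the yaw is right. Next I move over its outer end.

Emit:
step_arm([
  {"tx": 9,"ty": 10,"tz": 0,"roll": 0},
  {"tx": 9,"ty": 10,"tz": 40,"roll": 0},
  {"tx": 9,"ty": 10,"tz": 80,"roll": 0},
  {"tx": 9,"ty": 10,"tz": 110,"roll": 0},
  {"tx": 9,"ty": 10,"tz": 130,"roll": 0},
  {"tx": 9,"ty": 10,"tz": 130,"roll": 0},
  {"tx": 9,"ty": 10,"tz": 130,"roll": 0},
])

```text
t: 6.18
eef_pos: [645.3, 203.3, 89.4]
tcp_rot: [3.141, 0.001, -0.141]
ft_force: [1.2, 0.6, 0.7]
opening: 0.526
grip_force: 0.0
```

Run:
```python
from h import *
d=optics.read_camera("wrist"); st=env.state(); print(st["eef_pos"],st["tcp_rot"],st["opening"])
M=masks(d["pixels"])["red"]; c,m,a=blob(M); v,u=np.nonzero(m); print(c,a,proj(d,[st["eef_pos"]]),u.min(),u.max(),v.min(),v.max())
p=plane(d,np.c_[u,v],56); print(p.mean(0),cv2.minAreaRect(p.astype(np.float32)))
print("cam",ray(d,[[320,200]]))
cv2.imwrite("pics/wrist2.png",d["pixels"][:,160:480])
```

```text
[645.87920664 203.787751    90.81154242] [-3.14135844e+00 -1.15462981e-03 -1.40692990e-01] 0.5277817184854706
[311.39213198 256.36167513] 788 [[315.54311595 253.63184799]] 304 318 226 286
[627.14888811 209.77229134] ((627.0004272460938, 209.9423828125), (10.437171936035156, 47.993412017822266), 81.10871887207031)
cam (array([727.16828417, 190.9201168 , 259.67624783]), array([[-0.27601766,  0.03157182, -0.96080251]]))
```

View pics/wrist2.png

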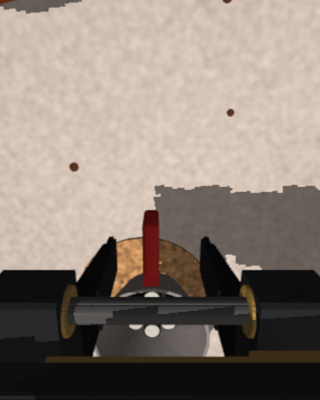

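Emit:
step_arm([
  {"tx": -0.5,"ty": -3.5,"tz": 15,"roll": 0},
  {"tx": -0.5,"ty": -3.5,"tz": 30,"roll": 0},
  {"tx": -0.5,"ty": -3.5,"tz": 42,"roll": 0},
  {"tx": -0.5,"ty": -3.5,"tz": 46,"roll": 0},
  {"tx": -0.5,"ty": -3.5,"tz": 46,"roll": 0},
])

```text
t: 6.65
eef_pos: [645.0, 208.3, 43.7]
tcp_rot: [3.141, 0.0, -0.14]
ft_force: [-0.1, 0.3, 0.7]
opening: 0.53
grip_force: 0.0
```

Emit:
step_arm([
  {"tx": 0,"ty": 0,"tz": 0,"roll": 0},
  {"tx": 0,"ty": 0,"tz": 0,"roll": 0},
  {"tx": 0,"ty": 0,"tz": 0,"roll": 0},
  {"tx": 0,"ty": 0,"tz": 0,"roll": 0},
  {"tx": 0,"ty": 0,"tz": 0,"roll": 0},
  {"tx": 0,"ty": 0,"tz": 0,"roll": 0},
  {"tx": 0,"ty": 0,"tz": 0,"roll": 0},
  {"tx": 0,"ty": 0,"tz": 0,"roll": 0},
], grip=0)

```text
t: 7.32
eef_pos: [645.0, 208.7, 43.7]
tcp_rot: [-3.142, -0.0, -0.139]
ft_force: [0.3, 0.1, 0.9]
opening: 0.124
grip_force: 30.0
```

Emit:
step_arm([
  {"tx": 0,"ty": 0,"tz": -5,"roll": 0},
  {"tx": 0,"ty": 0,"tz": -12,"roll": 0},
  {"tx": 0,"ty": 0,"tz": -20,"roll": 0},
  {"tx": 0,"ty": 0,"tz": -30,"roll": 0},
  {"tx": 0,"ty": 0,"tz": -40,"roll": 0},
  {"tx": 0,"ty": 0,"tz": -40,"roll": 0},
])

```text
t: 7.82
eef_pos: [646.0, 208.9, 86.5]
tcp_rot: [-3.14, -0.004, -0.139]
ft_force: [0.3, 0.6, -1.5]
opening: 0.123
grip_force: 30.0
```

Run:
```python
from h import *
im=[]
for n,(u,v) in dict(scene=(310,170),side=(225,170)).items():
    d=optics.read_camera(n); im.append(cv2.resize(d["pixels"][v:v+100,u:u+100],(400,400),interpolation=cv2.INTER_CUBIC))
print(env.state()["ft_force"],env.state()["moment"],env.state()["eef_pos"])
cv2.imwrite("pics/lift.png",np.hstack(im))
```

```text
[ 0.17270424 -0.43658582 -2.48488549] [-0.01404162 -0.0878821   0.00805911] [645.1347776  208.68732647  84.35377164]
```

View pics/lift.png

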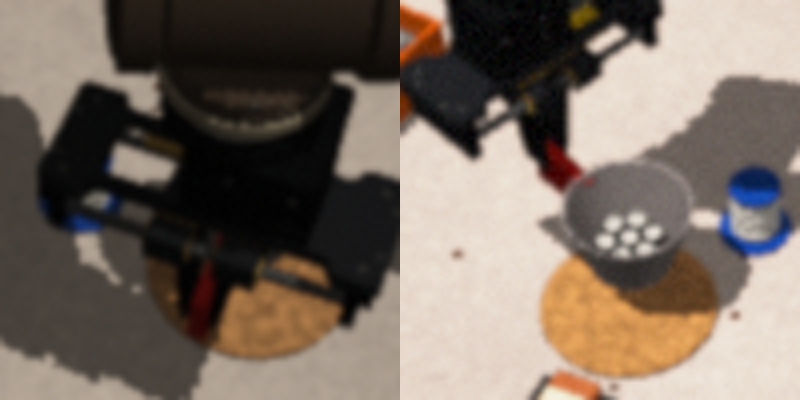

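The cup is lifted with all 7 caps inside, and in the side view the rim ellipse centre is near (282,223). I'll compute its tilt, then see whether it creeps.

```bash
cat >> h.py <<'E'
def cupmodel(st,th,piv=(89,46)):  # rim circle + foot circle for tilt th(rad) about pads
    yaw=st["tcp_rot"][2]; P=np.array(st["eef_pos"])+[0,0,piv[1]-40.]
    a=np.linspace(0,2*np.pi,24,endpoint=False); out=[]
    for r,z in((46.5,55),(30,0)):
        x=r*np.cos(a)-piv[0]; y=r*np.sin(a); zz=z-piv[1]
        X=x*np.cos(th)-zz*np.sin(th); Z=x*np.sin(th)+zz*np.cos(th)
        out.append(P+np.c_[X*np.cos(yaw)-y*np.sin(yaw),X*np.sin(yaw)+y*np.cos(yaw),Z])
    return out
E
python3 - <<'E'
from h import *
st=env.state(); d=optics.read_camera("side")
for g in range(0,50,8):
    r,f=cupmodel(st,np.radians(g)); p=proj(d,r)
    q=(p-[225,170])*4+[400,0]; print(g,q.mean(0).round(),q.min(0).round(),q.max(0).round(), "lowest",min(r[:,2].min(),f[:,2].min()).round())
cv2.imwrite("pics/s.png",d["pixels"])
E
```

```text
0 [628. 207.] [561. 158.] [695. 257.] lowest 44.0
8 [629. 219.] [562. 166.] [696. 274.] lowest 28.0
16 [629. 230.] [563. 173.] [695. 288.] lowest 13.0
24 [627. 239.] [562. 179.] [691. 300.] lowest -0.0
32 [623. 246.] [561. 184.] [685. 309.] lowest -12.0
40 [618. 251.] [558. 188.] [677. 316.] lowest -21.0
48 [612. 255.] [553. 190.] [669. 319.] lowest -29.0
```

The tilt is about 3°, so the pads hold the cup firmly. The tool can't pitch, so the cup has to pivot in the pads over the compartment. With the foot just above the mat, I'll test whether the opening command eases the grip.

Emit:
step_arm([
  {"tx": 0,"ty": 0,"tz": 12,"roll": 0},
  {"tx": 0,"ty": 0,"tz": 22,"roll": 0},
  {"tx": 0,"ty": 0,"tz": 30,"roll": 0},
  {"tx": 0,"ty": 0,"tz": 33,"roll": 0},
  {"tx": 0,"ty": 0,"tz": 33,"roll": 0},
])

```text
t: 8.38
eef_pos: [644.2, 208.5, 48.7]
tcp_rot: [3.141, 0.003, -0.139]
ft_force: [-1.0, 0.4, -2.3]
opening: 0.124
grip_force: 30.0
```

Emit:
step_arm([
  {"tx": 0,"ty": 0,"tz": 0,"roll": 0},
  {"tx": 0,"ty": 0,"tz": 0,"roll": 0},
  {"tx": 0,"ty": 0,"tz": 0,"roll": 0},
], grip=11.5)

```text
t: 8.63
eef_pos: [645.2, 208.7, 51.0]
tcp_rot: [-3.141, -0.001, -0.139]
ft_force: [-0.3, -0.3, -1.6]
opening: 0.126
grip_force: 24.7
```

Emit:
step_arm([
  {"tx": 0,"ty": 0,"tz": 0,"roll": 0},
  {"tx": 0,"ty": 0,"tz": 0,"roll": 0},
], grip=11.8)

```text
t: 8.8
eef_pos: [645.1, 208.7, 51.0]
tcp_rot: [-3.141, -0.001, -0.139]
ft_force: [0.3, -0.5, -1.2]
opening: 0.124
grip_force: 9.9
```

The grip force follows the opening command: 11.5 mm gives 25 N and 11.8 mm gives 10 N. So I can ease the grip over the compartment and let the cup swing down under control. First I carry it there with a firm grip.

Emit:
step_arm([
  {"tx": 0,"ty": 0,"tz": 0,"roll": 0},
  {"tx": 0,"ty": 0,"tz": 0,"roll": 0},
  {"tx": 0,"ty": 0,"tz": -10,"roll": 0},
  {"tx": 0,"ty": 0,"tz": -25,"roll": 0},
  {"tx": 0,"ty": 0,"tz": -45,"roll": 0},
  {"tx": 0,"ty": 0,"tz": -65,"roll": 0},
  {"tx": 0,"ty": 0,"tz": -85,"roll": 0},
  {"tx": 0,"ty": 0,"tz": -105,"roll": 0},
  {"tx": 0,"ty": 0,"tz": -125,"roll": 0},
  {"tx": 0,"ty": 0,"tz": -140,"roll": 0},
  {"tx": 0,"ty": 0,"tz": -149,"roll": 0},
  {"tx": 0,"ty": 0,"tz": -149,"roll": 0},
], grip=0)

```text
t: 9.8
eef_pos: [645.5, 208.8, 202.1]
tcp_rot: [-3.14, -0.003, -0.139]
ft_force: [0.6, 0.4, -1.3]
opening: 0.125
grip_force: 30.0
```

Emit:
step_arm([
  {"tx": 0,"ty": 5,"tz": 0,"roll": -0.02},
  {"tx": 0,"ty": 15,"tz": 0,"roll": -0.04},
  {"tx": 0,"ty": 30,"tz": 0,"roll": -0.06},
  {"tx": 0,"ty": 50,"tz": 0,"roll": -0.08},
  {"tx": 0,"ty": 72,"tz": 0,"roll": -0.1},
  {"tx": 0,"ty": 96,"tz": 0,"roll": -0.12},
  {"tx": 0,"ty": 120,"tz": 0,"roll": -0.14},
  {"tx": 0,"ty": 144,"tz": 0,"roll": -0.16},
  {"tx": 0,"ty": 168,"tz": 0,"roll": -0.18},
  {"tx": 0,"ty": 192,"tz": 0,"roll": -0.2},
  {"tx": 0,"ty": 216,"tz": 0,"roll": -0.22},
  {"tx": 0,"ty": 240,"tz": 0,"roll": -0.24},
])

```text
t: 10.8
eef_pos: [610.9, -30.1, 198.7]
tcp_rot: [-3.141, 0.001, 0.102]
ft_force: [1.4, -0.1, -1.5]
opening: 0.126
grip_force: 30.0
```

Emit:
step_arm([
  {"tx": -6,"ty": 24,"tz": 0,"roll": -0.02},
  {"tx": -12,"ty": 48,"tz": 0,"roll": -0.04},
  {"tx": -18,"ty": 72,"tz": 0,"roll": -0.06},
  {"tx": -24,"ty": 96,"tz": 0,"roll": -0.08},
  {"tx": -30,"ty": 120,"tz": 0,"roll": -0.1},
  {"tx": -36,"ty": 144,"tz": 0,"roll": -0.12},
  {"tx": -42,"ty": 168,"tz": 0,"roll": -0.14},
  {"tx": -48,"ty": 192,"tz": 0,"roll": -0.16},
  {"tx": -52,"ty": 212,"tz": 0,"roll": -0.18},
  {"tx": -56,"ty": 228,"tz": 0,"roll": -0.2},
  {"tx": -58,"ty": 239,"tz": 0,"roll": -0.21},
  {"tx": -59,"ty": 244,"tz": 0,"roll": -0.21},
])

```text
t: 11.8
eef_pos: [576.8, -279.0, 198.5]
tcp_rot: [-3.141, 0.001, 0.31]
ft_force: [0.1, 0.2, -1.6]
opening: 0.126
grip_force: 30.0
```

Emit:
step_arm([
  {"tx": 0,"ty": 0,"tz": 0,"roll": 0},
  {"tx": 0,"ty": 0,"tz": 0,"roll": 0},
  {"tx": 0,"ty": 0,"tz": 0,"roll": 0},
], grip=11.8)

```text
t: 12.05
eef_pos: [577.5, -276.9, 199.4]
tcp_rot: [-3.141, 0.0, 0.311]
ft_force: [-0.7, 0.1, -1.9]
opening: 0.127
grip_force: 10.7
```

```bash
cat > tl.py <<'E'
from h import *
import sys
st=env.state(); im=[]
for n in("scene","side"):
    d=optics.read_camera(n); p=proj(d,st["eef_pos"]-[0,0,60])[0].astype(int); u,v=max(0,p[0]-60),max(0,p[1]-60)
    print(n,u,v); im.append(cv2.resize(d["pixels"][v:v+120,u:u+120],(400,400),interpolation=cv2.INTER_CUBIC))
print(st["eef_pos"],st["tcp_rot"],st["grip_force"],st["ft_force"],st["moment"])
cv2.imwrite(f"pics/{sys.argv[1]}.png",np.hstack(im))
E
python3 tl.py sag1
```

```text
scene 109 107
side 312 63
[ 577.48674431 -276.86832643  199.39163135] [-3.14110070e+00  3.17462889e-04  3.11105489e-01] 10.685939490795135 [-0.70760069  0.12714272 -1.93602844] [ 0.03626297 -0.04967033 -0.00972122]
```

View pics/sag1.png

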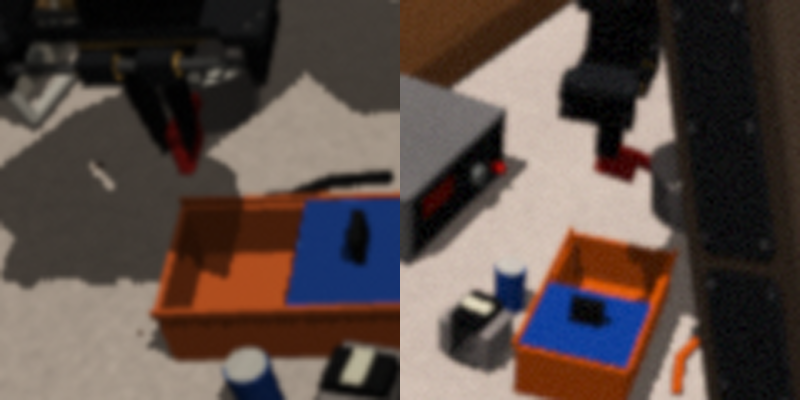

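In the side view the cup is still upright: handle at crop (625,162), body to its right, and the compartment open and empty. I'll measure tilt from the red handle projected into its own vertical plane.

```bash
cat > tilt.py <<'E'
from h import *
def tilt():
    st=env.state(); d=optics.read_camera("side"); yaw=st["tcp_rot"][2]; h=np.array([np.cos(yaw),np.sin(yaw),0]); n=np.array([-h[1],h[0],0])
    P=np.array(st["eef_pos"]); o,_=ray(d,[[0,0]])
    img=d["pixels"]; hsv=cv2.cvtColor(img,cv2.COLOR_BGR2HSV); H,S,V=[hsv[...,i].astype(int) for i in range(3)]
    M=((H<4)|(H>174))&(S>150)&(V>35); c=proj(d,P-[0,0,30])[0]
    m=blob(M,c)[1]; v,u=np.nonzero(m)
    q=P+n*6; _,r=ray(d,np.c_[u,v]); X=o+r*(((q-o)@n)/(r@n))[:,None]
    a=np.c_[(X-P)@h,(X-P)[:,2]].astype(np.float32)
    hull=cv2.approxPolyDP(cv2.convexHull(a),3,True)[:,0]
    print("t",st["t"],"F",st["grip_force"],"n",len(u),"mean",a.mean(0).round(1),"rect",np.round(cv2.minAreaRect(a)[1],0),round(cv2.minAreaRect(a)[2],1),"hull",hull.round().tolist())
if __name__=="__main__": tilt()
E
python3 tilt.py
```

```text
t 12.15 F 9.807326048612595 n 85 mean [-13.2  -6.9] rect [47. 33.] 23.6 hull [[12.0, -13.0], [10.0, -5.0], [-9.0, 10.0], [-40.0, -2.0], [-37.0, -10.0], [-12.0, -23.0]]
```

Emit:
step_arm([
  {"tx": 0,"ty": 0,"tz": 0,"roll": 0},
  {"tx": 0,"ty": 0,"tz": 0,"roll": 0},
  {"tx": 0,"ty": 0,"tz": 0,"roll": 0},
], grip=11.9)

```text
t: 12.45
eef_pos: [577.6, -277.5, 199.7]
tcp_rot: [3.141, -0.0, 0.311]
ft_force: [0.8, 0.8, -1.2]
opening: 0.127
grip_force: 4.2
```

```bash
python3 tilt.py
```

```text
t 12.45 F 4.157183468341827 n 95 mean [ 15.8 -10.7] rect [56. 27.] 84.5 hull [[28.0, 13.0], [12.0, 13.0], [3.0, -4.0], [1.0, -34.0], [7.0, -39.0], [29.0, -21.0]]
```

The cup has swung down to about 80°. I firm up the grip and lower the lip into the well.

Emit:
step_arm([
  {"tx": 0,"ty": 0,"tz": 0,"roll": 0},
  {"tx": 0,"ty": 0,"tz": 5,"roll": 0},
  {"tx": 0,"ty": 0,"tz": 12,"roll": 0},
  {"tx": 0,"ty": 0,"tz": 20,"roll": 0},
  {"tx": 0,"ty": 0,"tz": 26,"roll": 0},
  {"tx": 0,"ty": 0,"tz": 28,"roll": 0},
  {"tx": 0,"ty": 0,"tz": 28,"roll": 0},
], grip=11.7)

```text
t: 13.08
eef_pos: [577.6, -278.4, 172.7]
tcp_rot: [3.14, -0.001, 0.311]
ft_force: [-4.2, -1.2, 12.5]
opening: 0.124
grip_force: 15.4
```

```bash
python3 tilt.py; python3 tl.py sag2
```

```text
t 13.0833 F 15.44112503528595 n 80 mean [12.8 -6.3] rect [53. 27.] 85.2 hull [[24.0, 18.0], [14.0, 20.0], [-2.0, -3.0], [-1.0, -31.0], [6.0, -33.0], [24.0, -17.0]]
scene 112 114
side 312 70
[ 577.60229171 -278.35881563  172.71494506] [ 3.13966334e+00 -7.83832967e-04  3.10685058e-01] 15.397736728191376 [-4.12170529 -0.123064   12.08077167] [-0.07219214  0.71201717  0.08334599]
```

View pics/sag2.png

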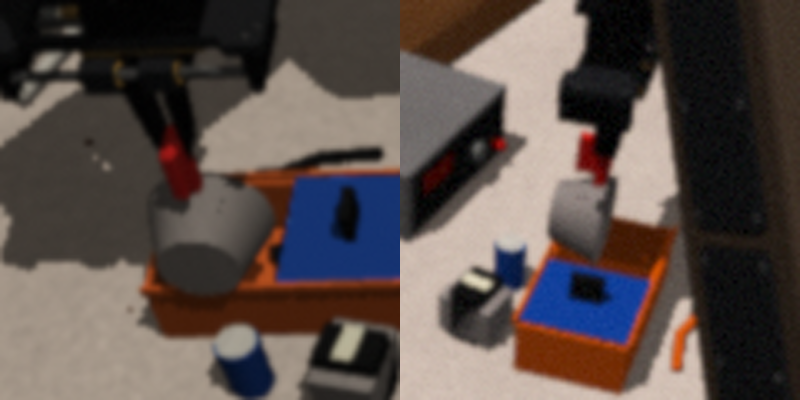

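The cup is past about 95° with its mouth toward the robot side, and a black piece already lies in the well at crop (275,250). The flank is pressing the far wall with 12 N. I'll lift off it a little and shake.

Emit:
step_arm([
  {"tx": -5,"ty": 0,"tz": -8,"roll": 0},
  {"tx": -12,"ty": 0,"tz": -12,"roll": 0},
  {"tx": -12,"ty": 0,"tz": -12,"roll": 0},
  {"tx": -22,"ty": 0,"tz": -12,"roll": 0},
  {"tx": -12,"ty": 0,"tz": -12,"roll": 0},
  {"tx": -22,"ty": 0,"tz": -12,"roll": 0},
  {"tx": -12,"ty": 0,"tz": -12,"roll": 0},
  {"tx": -12,"ty": 0,"tz": -12,"roll": 0},
], grip=11.5)

```text
t: 13.9
eef_pos: [566.7, -281.3, 183.4]
tcp_rot: [3.142, -0.0, 0.311]
ft_force: [0.5, -0.6, -1.3]
opening: 0.126
grip_force: 25.5
```

```bash
cat > wt.py <<'E'
from h import *
import tilt
f=[];mo=[]
for i in range(10):
    d=optics.read_camera("scene"); s=env.state(); f.append(s["ft_force"]);mo.append(s["moment"])
print("F",np.mean(f,0).round(2),"M",np.mean(mo,0).round(3),s["eef_pos"].round(1),s["t"])
# cap-like black blobs on box floor region
cv2.imwrite("pics/w.png",d["pixels"])
tilt.tilt()
E
python3 wt.py
```

```text
F [ 0.13 -0.2  -1.43] M [-0.014  0.019 -0.005] [ 566.  -281.4  183.7] 14.4
t 14.4 F 25.523664951324463 n 83 mean [13.2 -7.4] rect [29. 52.] 1.1 hull [[-2.0, -31.0], [8.0, -33.0], [27.0, -17.0], [23.0, 18.0], [13.0, 16.0], [-3.0, -3.0]]
```

Emit:
step_arm([
  {"tx": 6,"ty": 0,"tz": 0,"roll": 0},
  {"tx": 12,"ty": 0,"tz": 0,"roll": 0},
  {"tx": 12,"ty": 0,"tz": 6,"roll": 0},
  {"tx": 12,"ty": 0,"tz": 12,"roll": 0},
  {"tx": 12,"ty": 0,"tz": 16,"roll": 0},
  {"tx": 12,"ty": 0,"tz": 20,"roll": 0},
  {"tx": 12,"ty": 0,"tz": 24,"roll": 0},
], grip=11.75)

```text
t: 15.03
eef_pos: [577.7, -278.5, 162.1]
tcp_rot: [3.138, -0.001, 0.311]
ft_force: [-9.2, 0.7, 27.9]
opening: 0.125
grip_force: 20.5
```

```bash
python3 tilt.py
```

```text
t 15.0333 F 20.4685378074646 n 48 mean [ 6.7 -5.4] rect [49. 22.] 48.8 hull [[16.0, 23.0], [-6.0, -3.0], [-5.0, -24.0], [2.0, -25.0], [21.0, -6.0]]
```

Emit:
step_arm([
  {"tx": 0,"ty": 0,"tz": -10,"roll": 0},
  {"tx": -6,"ty": 0,"tz": -20,"roll": 0},
  {"tx": -12,"ty": 0,"tz": -26,"roll": 0},
  {"tx": -12,"ty": 0,"tz": -26,"roll": 0},
  {"tx": -24,"ty": 0,"tz": -26,"roll": 0},
  {"tx": -12,"ty": 0,"tz": -26,"roll": 0},
  {"tx": -24,"ty": 0,"tz": -26,"roll": 0},
  {"tx": -12,"ty": 0,"tz": -26,"roll": 0},
  {"tx": -12,"ty": 0,"tz": -26,"roll": 0},
], grip=11.4)

```text
t: 15.83
eef_pos: [566.6, -281.3, 185.3]
tcp_rot: [-3.142, -0.0, 0.311]
ft_force: [-0.5, 0.9, -0.3]
opening: 0.126
grip_force: 30.0
```

```bash
python3 wt.py
```

```text
F [-0.17  0.07 -0.91] M [-0.026  0.02   0.001] [ 566.  -281.4  185.7] 16.3333
t 16.3333 F 29.99705672264099 n 53 mean [ 6.8 -2.9] rect [53. 26.] 51.7 hull [[14.0, 29.0], [-9.0, -0.0], [-4.0, -24.0], [2.0, -26.0], [17.0, -10.0], [19.0, 9.0]]
```

Emit:
step_arm([
  {"tx": -12,"ty": 0,"tz": -5,"roll": 0},
  {"tx": 0,"ty": 0,"tz": 0,"roll": 0},
  {"tx": -12,"ty": 0,"tz": -5,"roll": 0},
  {"tx": 0,"ty": 0,"tz": 0,"roll": 0},
  {"tx": 0,"ty": 0,"tz": -30,"roll": 0},
  {"tx": 0,"ty": 0,"tz": -60,"roll": 0},
  {"tx": 0,"ty": 0,"tz": -90,"roll": 0},
  {"tx": 0,"ty": 0,"tz": -120,"roll": 0},
  {"tx": 0,"ty": 0,"tz": -140,"roll": 0},
  {"tx": 0,"ty": 0,"tz": -140,"roll": 0},
])

```text
t: 17.22
eef_pos: [566.9, -281.9, 330.5]
tcp_rot: [3.136, -0.005, 0.311]
ft_force: [0.2, 0.5, -1.1]
opening: 0.122
grip_force: 30.0
```

```bash
python3 wt.py
python3 - <<'E'
from h import *
s=optics.read_camera("scene")["pixels"]; e=optics.read_camera("side")["pixels"]
r=lambda im,k=None:cv2.resize(im,(400,300),interpolation=cv2.INTER_CUBIC)
top=np.hstack([r(s[160:220,150:230]),r(e[115:190,335:435])]); bot=np.hstack([r(s[60:240,80:320]),r(e[0:225,250:550])])
cv2.imwrite("pics/well.png",np.vstack([top,bot]))
E
```

```text
F [-0.07 -0.11 -1.37] M [-0.019  0.027 -0.002] [ 566.  -281.4  325. ] 17.7167
t 17.7167 F 29.997162222862244 n 62 mean [ 6.9 -5.8] rect [49. 24.] 50.4 hull [[-6.0, -24.0], [3.0, -26.0], [21.0, -9.0], [15.0, 22.0], [-7.0, -4.0]]
```

View pics/well.png

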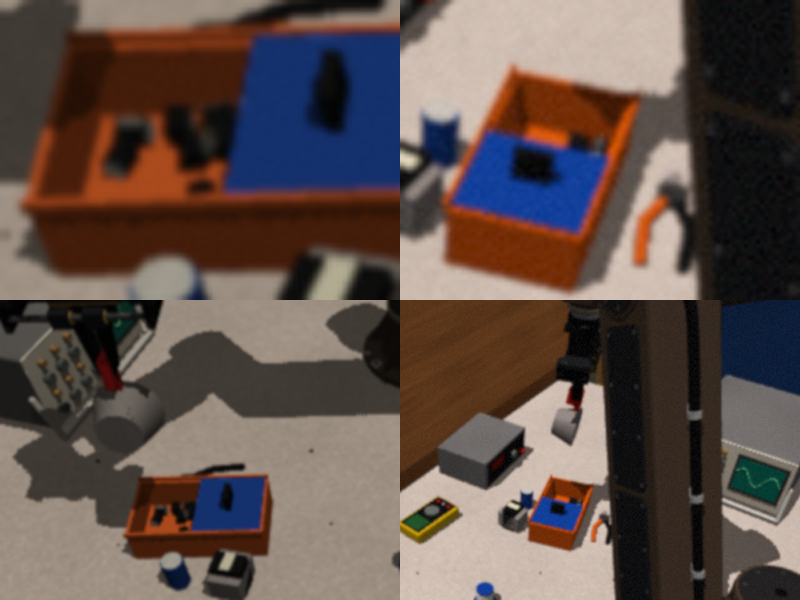

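At least five or six pieces lie in the well and none outside, and the held cup feels empty (about 1.2 N). Easing the grip here lets the cup swing back to its hanging angle while still over the box.

Emit:
step_arm([
  {"tx": 0,"ty": 0,"tz": 0,"roll": 0},
  {"tx": 0,"ty": 0,"tz": 0,"roll": 0},
  {"tx": 0,"ty": 0,"tz": 0,"roll": 0},
], grip=11.9)

```text
t: 18.12
eef_pos: [566.1, -281.4, 325.7]
tcp_rot: [3.141, -0.0, 0.311]
ft_force: [0.9, -0.1, -0.4]
opening: 0.124
grip_force: 5.9
```

Emit:
step_arm([
  {"tx": 0,"ty": 0,"tz": 0,"roll": 0},
  {"tx": 0,"ty": 0,"tz": 0,"roll": 0},
], grip=11.4)

```text
t: 18.28
eef_pos: [566.0, -281.4, 325.6]
tcp_rot: [3.142, 0.0, 0.311]
ft_force: [-0.3, 0.2, -0.7]
opening: 0.123
grip_force: 30.0
```

```bash
python3 wt.py
python3 - <<'E'
from h import *
# grey cup outline in side view vs model
d=optics.read_camera("side"); st=env.state(); e=d["pixels"]; cv2.imwrite("pics/e2.png",e)
h=cv2.cvtColor(e,cv2.COLOR_BGR2HSV); H,S,V=[h[...,i].astype(int) for i in range(3)]
c=proj(d,st["eef_pos"]-[0,0,80])[0]; print(c)
m=((S<40)&(V>55)&(V<150)).astype(np.uint8); m[:, :int(c[0])-40]=0; m[:,int(c[0])+40:]=0; m[:int(c[1])-50]=0; m[int(c[1])+45:]=0
q,l,a=blob(m); v,u=np.nonzero(l); print("grey",q,a,u.min(),u.max(),v.min(),v.max())
for g in range(60,125,10):
    r,f=cupmodel(st,np.radians(g)); p=proj(d,np.vstack([r,f])); hu=cv2.convexHull(p.astype(np.float32)); M=cv2.moments(hu)
    print(g,[round(M["m10"]/M["m00"],1),round(M["m01"]/M["m00"],1)],round(cv2.contourArea(hu)),p.min(0).round(),p.max(0).round())
E
```

```text
F [ 0.15 -0.03 -0.96] M [-0.017  0.019  0.007] [ 566.1 -281.4  325.7] 18.7833
t 18.7833 F 29.999257922172546 n 66 mean [ 6.3 -5.3] rect [49. 30.] 42.4 hull [[-6.0, -25.0], [3.0, -27.0], [21.0, -10.0], [15.0, 24.0], [-9.0, 3.0]]
[379.7334935   96.43600804]
grey [373.86363636  94.3       ] 330 363 384 81 108
60 [390.2, 97.5] 589 [376.  81.] [403. 110.]
70 [385.1, 98.0] 559 [372.  82.] [396. 112.]
80 [380.0, 97.5] 528 [368.  83.] [391. 113.]
90 [375.0, 96.3] 495 [363.  83.] [386. 112.]
100 [370.2, 94.2] 460 [358.  82.] [383. 111.]
110 [366.1, 91.6] 439 [353.  79.] [380. 109.]
120 [362.7, 88.6] 476 [349.  75.] [378. 105.]
```

The cup now hangs at about 93°, empty. The plan is to carry it back, touch the lip down beside the mat, and drag toward the handle side so it rolls upright on the mat.

Emit:
step_arm([
  {"tx": 3,"ty": -20,"tz": 0,"roll": 0.02},
  {"tx": 9,"ty": -50,"tz": 0,"roll": 0.06},
  {"tx": 14,"ty": -90,"tz": 0,"roll": 0.1},
  {"tx": 19,"ty": -130,"tz": 0,"roll": 0.14},
  {"tx": 24,"ty": -170,"tz": 0,"roll": 0.18},
  {"tx": 30,"ty": -210,"tz": 0,"roll": 0.22},
  {"tx": 36,"ty": -250,"tz": 0,"roll": 0.26},
  {"tx": 42,"ty": -290,"tz": 0,"roll": 0.3},
  {"tx": 48,"ty": -330,"tz": 0,"roll": 0.34},
  {"tx": 54,"ty": -370,"tz": 0,"roll": 0.38},
  {"tx": 60,"ty": -410,"tz": 0,"roll": 0.42},
  {"tx": 66,"ty": -450,"tz": 0,"roll": 0.45},
], grip=0)

```text
t: 19.88
eef_pos: [490.5, 169.1, 325.9]
tcp_rot: [-3.141, -0.001, -0.141]
ft_force: [0.7, -0.2, -0.9]
opening: 0.118
grip_force: 30.0
```

Run:
```python
from h import *
optics.read_camera("side"); optics.read_camera("side")
s=env.state(); y=s["tcp_rot"][2]; d=np.array([476,237.5])-s["eef_pos"][:2]; print(s["eef_pos"],s["tcp_rot"],"tx",d@[np.cos(y),np.sin(y)],"ty",d@[np.sin(y),-np.cos(y)])
```

```text
[489.98671601 171.73313345 325.79240334] [-3.14056251e+00 -2.80365542e-05 -1.35324287e-01] tx -22.731560170365004 ty -63.27863093173093
```

Emit:
step_arm([
  {"tx": -10,"ty": -30,"tz": 0,"roll": 0},
  {"tx": -23,"ty": -60,"tz": 10,"roll": 0},
  {"tx": -23,"ty": -63,"tz": 45,"roll": 0},
  {"tx": -23,"ty": -63,"tz": 85,"roll": 0},
  {"tx": -23,"ty": -63,"tz": 120,"roll": 0},
  {"tx": -23,"ty": -63,"tz": 150,"roll": 0},
  {"tx": -23,"ty": -63,"tz": 172,"roll": 0},
  {"tx": -23,"ty": -63,"tz": 184,"roll": 0},
  {"tx": -23,"ty": -63,"tz": 184,"roll": 0},
])

```text
t: 20.73
eef_pos: [476.5, 231.9, 139.2]
tcp_rot: [3.139, 0.004, -0.139]
ft_force: [0.2, 0.4, -1.8]
opening: 0.125
grip_force: 30.0
```

```bash
cat > cup.py <<'E'
from h import *
def cup():
    d=optics.read_camera("side"); st=env.state(); e=d["pixels"]
    h=cv2.cvtColor(e,cv2.COLOR_BGR2HSV); H,S,V=[h[...,i].astype(int) for i in range(3)]
    c=proj(d,st["eef_pos"]-[0,0,60])[0]
    m=((S<45)&(V>50)&(V<135)).astype(np.uint8); m=cv2.morphologyEx(m,cv2.MORPH_OPEN,np.ones((3,3)))
    m[:, :max(0,int(c[0])-50)]=0; m[:,int(c[0])+75:]=0; m[:max(0,int(c[1])-50)]=0; m[int(c[1])+60:]=0
    n,l,s,q=cv2.connectedComponentsWithStats(m)
    print("eef",st["eef_pos"].round(1),"F",st["ft_force"].round(1),st["grip_force"],"blobs",[(s[i].tolist(),q[i].round(1).tolist()) for i in range(1,n) if s[i,4]>120])
    for px in(82,89):
      for g in range(0,125,15):
        r,f=cupmodel(st,np.radians(g),(px,46)); p=proj(d,np.vstack([r,f])); hu=cv2.convexHull(p.astype(np.float32)); M=cv2.moments(hu)
        print(px,g,[round(M["m10"]/M["m00"],1),round(M["m01"]/M["m00"],1)],round(cv2.contourArea(hu)),p.min(0).round(),p.max(0).round(),min(r[:,2].min(),f[:,2].min()).round())
if __name__=="__main__": cup()
E
python3 cup.py; python3 tilt.py
```

```text
eef [477.1 232.2 140.8] F [ 0.7 -0.8 -0. ] 29.999280273914337 blobs [([291, 213, 86, 52, 1978], [336.7, 239.5])]
82 0 [324.4, 244.0] 1034 [306. 226.] [343. 264.] 101.0
82 15 [323.5, 247.6] 1008 [306. 230.] [342. 266.] 73.0
82 30 [321.5, 250.5] 976 [304. 232.] [339. 268.] 51.0
82 45 [317.6, 252.1] 945 [299. 234.] [334. 270.] 35.0
82 60 [312.0, 251.3] 914 [294. 235.] [329. 269.] 27.0
82 75 [305.8, 248.3] 869 [288. 233.] [323. 267.] 25.0
82 90 [299.5, 243.4] 802 [283. 227.] [317. 262.] 18.0
82 105 [293.6, 237.2] 710 [278. 221.] [312. 255.] 20.0
82 120 [288.4, 230.1] 593 [273. 215.] [307. 248.] 31.0
89 0 [326.5, 245.5] 1041 [308. 228.] [345. 265.] 101.0
89 15 [325.4, 249.6] 1013 [308. 232.] [344. 268.] 72.0
89 30 [323.1, 252.7] 977 [306. 235.] [341. 270.] 47.0
89 45 [318.9, 254.3] 944 [301. 236.] [336. 272.] 30.0
89 60 [313.0, 253.5] 911 [295. 237.] [330. 272.] 21.0
89 75 [306.3, 250.2] 864 [289. 235.] [323. 269.] 18.0
89 90 [299.6, 245.1] 795 [283. 229.] [317. 263.] 11.0
89 105 [293.2, 238.5] 703 [278. 223.] [311. 256.] 14.0
89 120 [287.7, 230.9] 587 [273. 216.] [307. 249.] 25.0
t 20.7833 F 29.999280273914337 n 79 mean [-11.4   8.4] rect [25. 74.] 20.8 hull [[2.0, -28.0], [8.0, -6.0], [-8.0, 37.0], [-16.0, 43.0], [-23.0, 41.0], [-18.0, -8.0], [-10.0, -23.0]]
```

Emit:
step_arm([
  {"tx": -4,"ty": -6,"tz": 8,"roll": 0},
  {"tx": -4,"ty": -6,"tz": 15,"roll": 0},
  {"tx": 0,"ty": -6,"tz": 19,"roll": 0},
  {"tx": 8,"ty": -6,"tz": 21,"roll": 0},
  {"tx": 17,"ty": -6,"tz": 22,"roll": 0},
  {"tx": 27,"ty": -6,"tz": 23,"roll": 0},
  {"tx": 36,"ty": -6,"tz": 25,"roll": 0},
  {"tx": 44,"ty": -6,"tz": 25,"roll": 0},
], grip=11.8)

```text
t: 21.5
eef_pos: [523.0, 232.3, 116.5]
tcp_rot: [-3.142, -0.0, -0.14]
ft_force: [-0.4, -0.0, 0.7]
opening: 0.125
grip_force: 11.8
```

```bash
python3 tilt.py; python3 -c "
from h import *
s=env.state();print(s['ft_force'],s['moment'],s['opening'])"
```

```text
t 21.5 F 11.795072704553604 n 89 mean [-16.4  10.6] rect [27. 74.] 9.9 hull [[-11.0, -26.0], [0.0, -6.0], [-11.0, 41.0], [-26.0, 46.0], [-27.0, -8.0]]
[ 1.00795279 -1.23654713  1.93955555] [ 0.00176295 -0.07243353  0.00109217] 0.1266001248983391
```

Emit:
step_arm([
  {"tx": 6,"ty": 0,"tz": 0,"roll": 0},
  {"tx": 13,"ty": 0,"tz": 0,"roll": 0},
  {"tx": 20,"ty": 0,"tz": 1,"roll": 0},
  {"tx": 27,"ty": 0,"tz": 1,"roll": 0},
  {"tx": 34,"ty": 0,"tz": 3,"roll": 0},
  {"tx": 40,"ty": 0,"tz": 5,"roll": 0},
  {"tx": 46,"ty": 0,"tz": 7,"roll": 0},
])

```text
t: 22.13
eef_pos: [567.9, 226.2, 109.5]
tcp_rot: [-3.142, -0.0, -0.139]
ft_force: [-0.8, -0.7, 12.0]
opening: 0.123
grip_force: 11.9
```

```bash
python3 tilt.py; python3 -c "
from h import *
s=env.state();print(s['ft_force'],s['moment'],s['opening'])"
```

```text
t 22.1333 F 11.917562037706375 n 85 mean [-20.   11.9] rect [68. 28.] 76.2 hull [[-25.0, 48.0], [-37.0, -1.0], [-19.0, -24.0], [-8.0, -4.0], [-8.0, 31.0], [-13.0, 43.0]]
[-0.51315966 -1.13348015  3.77985163] [-0.01013802  0.17877064 -0.00031787] 0.12585757170951073
```

Emit:
step_arm([
  {"tx": 7,"ty": 0,"tz": 2,"roll": 0},
  {"tx": 13,"ty": 0,"tz": 5,"roll": 0},
  {"tx": 19,"ty": 0,"tz": 8,"roll": 0},
  {"tx": 25,"ty": 0,"tz": 11,"roll": 0},
  {"tx": 31,"ty": 0,"tz": 15,"roll": 0},
  {"tx": 37,"ty": 0,"tz": 19,"roll": 0},
])

```text
t: 22.68
eef_pos: [606.6, 221.0, 92.5]
tcp_rot: [-3.14, -0.006, -0.139]
ft_force: [3.1, -2.2, 13.2]
opening: 0.127
grip_force: 13.0
```

```bash
python3 tilt.py; python3 -c "
from h import *
s=env.state();print(s['ft_force'],s['moment'],s['opening'])"
```

```text
t 22.6833 F 12.967691570520401 n 88 mean [-22.1  28. ] rect [60. 32.] 86.0 hull [[-19.0, 59.0], [-27.0, 57.0], [-40.0, 20.0], [-39.0, 7.0], [-30.0, -0.0], [-9.0, 4.0], [-10.0, 49.0]]
[ 5.10209152 -3.49157753 12.43456615] [-0.47093852 -0.81466235  0.03762151] 0.1272074609520226
```

Emit:
step_arm([
  {"tx": 0,"ty": 0,"tz": 0,"roll": 0},
  {"tx": 0,"ty": 0,"tz": 0,"roll": 0},
], grip=11.93)

```text
t: 22.9
eef_pos: [605.8, 220.9, 91.6]
tcp_rot: [-3.141, -0.004, -0.139]
ft_force: [2.7, -1.7, 6.8]
opening: 0.125
grip_force: 4.7
```

```bash
python3 tilt.py
python3 - <<'E'
from h import *
s=env.state();print(s['ft_force'],s['moment'],s['opening'])
d=optics.read_camera("scene"); hsv=cv2.cvtColor(d["pixels"],cv2.COLOR_BGR2HSV); H,S,V=[hsv[...,i].astype(int) for i in range(3)]
m=blob(((H<5)|(H>173))&(S>140)&(V>35),proj(d,s["eef_pos"])[0])[1]
hu=cv2.approxPolyDP(cv2.convexHull(np.argwhere(m)[:,::-1].astype(np.int32)),2,True)[:,0]; print("scene red hull",hu.tolist(), "tcp px",proj(d,s["eef_pos"]))
d=optics.read_camera("side"); hsv=cv2.cvtColor(d["pixels"],cv2.COLOR_BGR2HSV); H,S,V=[hsv[...,i].astype(int) for i in range(3)]
m=blob(((H<5)|(H>173))&(S>140)&(V>35),proj(d,s["eef_pos"])[0])[1]
hu=cv2.approxPolyDP(cv2.convexHull(np.argwhere(m)[:,::-1].astype(np.int32)),2,True)[:,0]; print("side red hull",hu.tolist(), "tcp px",proj(d,s["eef_pos"]))
E
```

```text
t 22.9 F 4.718344733119011 n 82 mean [-21.7  30.2] rect [57. 31.] 87.7 hull [[-18.0, 60.0], [-30.0, 53.0], [-39.0, 21.0], [-33.0, 4.0], [-12.0, 4.0], [-8.0, 9.0], [-9.0, 49.0]]
[ 2.88316585 -1.27985164  7.04274948] [-0.29495582 -0.41928978  0.06322452] 0.12540175296423003
scene red hull [[371, 219], [370, 233], [366, 234]] tcp px [[368.96221669 231.56342911]]
side red hull [[275, 222], [269, 217], [269, 205], [273, 209], [277, 221]] tcp px [[268.96075306 215.69489507]]
```

The handle outline, rising at about 74° with its base level with the fingertips, suggests the cup is lying on its flank and the pads slid down the handle. I'll release, rise clear, and measure the handle unobstructed. After that, nudging the top of the handle should tip the cup upright.

Emit:
step_arm([
  {"tx": 0,"ty": 0,"tz": 0,"roll": 0},
  {"tx": 0,"ty": 0,"tz": 0,"roll": 0},
  {"tx": 0,"ty": 0,"tz": 0,"roll": 0},
  {"tx": 0,"ty": 0,"tz": -15,"roll": 0},
  {"tx": 0,"ty": 0,"tz": -40,"roll": 0},
  {"tx": 0,"ty": 0,"tz": -80,"roll": 0},
  {"tx": 0,"ty": 0,"tz": -120,"roll": 0},
  {"tx": 0,"ty": 0,"tz": -150,"roll": 0},
  {"tx": 0,"ty": 0,"tz": -150,"roll": 0},
], grip=40)

```text
t: 23.8
eef_pos: [605.7, 221.8, 247.1]
tcp_rot: [-3.138, -0.009, -0.139]
ft_force: [0.2, 0.6, 0.4]
opening: 0.422
grip_force: 0.0
```

```bash
cat > hd.py <<'E'
from h import *
D=[optics.read_camera(n) for n in("scene","side","wrist")]; C=[]
for d,n in zip(D,("scene","side","wrist")):
    hsv=cv2.cvtColor(d["pixels"],cv2.COLOR_BGR2HSV); H,S,V=[hsv[...,i].astype(int) for i in range(3)]
    try:
        near=proj(d,[620,215,60])[0]; c,m,a=blob(((H<5)|(H>173))&(S>140)&(V>35),near if n!="wrist" else None)
    except ValueError: print(n,"none"); C.append(None); continue
    hu=cv2.approxPolyDP(cv2.convexHull(np.argwhere(m)[:,::-1].astype(np.int32)),1.5,True)[:,0]; C.append(c); print(n,a,c.round(1),hu.tolist())
print("tri scene+side",tri(D[:2],C[:2]).round(1))
if C[2] is not None: print("side+wrist",tri(D[1:],C[1:]).round(1),"scene+wrist",tri(D[::2],C[::2]).round(1))
s=env.state(); print(s["eef_pos"],s["t"])
for n,d in zip("cew",D): cv2.imwrite(f"pics/hd_{n}.png",d["pixels"])
E
python3 hd.py
```

```text
scene 136 [370.7 276. ] [[374, 265], [372, 286], [367, 287], [369, 266]]
side 77 [243.9 223.1] [[247, 228], [241, 226], [239, 219], [249, 221]]
wrist 661 [153.  274.5] [[157, 296], [137, 264], [151, 255], [168, 281]]
tri scene+side [684.9 247.   32.4]
side+wrist [575.2 349.4 193. ] scene+wrist [727.7 249.8 295.8]
[603.43549778 221.06652303 239.82245673] 23.95
```

The handle is now low: its centre is near (685,247,32), so the cup fell upright on release but shifted. Next I locate the rim circle in top-down rectified views.

```bash
cat > rim.py <<'E'
from h import *
def rect(d,z,x0,y0,w=300,s=2):   # image px (u,v) = ((x-x0)*s,(y-y0)*s)
    g=np.array([[0,0],[w,0],[w,w],[0,w]],float)+[x0,y0]
    P=proj(d,np.c_[g,np.full(4,z)]).astype(np.float32)
    return cv2.warpPerspective(d["pixels"],cv2.getPerspectiveTransform(P,np.float32([[0,0],[w*s,0],[w*s,w*s],[0,w*s]])),(w*s,w*s))
def circles(z,r,x0=460,y0=100,cams=("scene","side","wrist"),s=2):
    for n in cams:
        d=optics.read_camera(n); g=cv2.cvtColor(rect(d,z,x0,y0,s=s),cv2.COLOR_BGR2GRAY); g=cv2.GaussianBlur(g,(5,5),1.5)
        c=cv2.HoughCircles(g,cv2.HOUGH_GRADIENT_ALT if False else cv2.HOUGH_GRADIENT,1,15,param1=80,param2=14,minRadius=int((r-3)*s),maxRadius=int((r+3)*s))
        print(n,"z",z,[] if c is None else [( round(x0+a/s,1),round(y0+b/s,1),round(q/s,1)) for a,b,q in c[0][:4]])
if __name__=="__main__":
    circles(59,46.5); circles(4,65,cams=("scene","side"))
    for n in("scene","side"):
        d=optics.read_camera(n); hsv=cv2.cvtColor(d["pixels"],cv2.COLOR_BGR2HSV); H,S,V=[hsv[...,i].astype(int) for i in range(3)]
        m=blob(((H<5)|(H>173))&(S>140)&(V>35),proj(d,[650,230,50])[0])[1]; v,u=np.nonzero(m)
        for z in (20,50): a=plane(d,np.c_[u,v],z).astype(np.float32); r=cv2.minAreaRect(a); print(n,z,np.round(r[0],0),np.round(r[1],0),round(r[2],1))
E
python3 rim.py
```

```text
scene z 59 []
side z 59 []
wrist z 59 [(np.float32(617.8), np.float32(234.2), np.float32(45.2))]
scene z 4 []
side z 4 []
scene 20 [677. 244.] [59. 13.] 4.1
scene 50 [693. 244.] [57. 12.] 4.1
side 20 [697. 245.] [34. 33.] 22.6
side 50 [675. 263.] [33. 32.] 22.6
```

Emit:
step_arm([
  {"tx": 20,"ty": -10,"tz": 0,"roll": -0.06},
  {"tx": 45,"ty": -22,"tz": 0,"roll": -0.12},
  {"tx": 70,"ty": -34,"tz": 0,"roll": -0.2},
  {"tx": 78,"ty": -37,"tz": 20,"roll": -0.24},
  {"tx": 78,"ty": -37,"tz": 60,"roll": -0.24},
  {"tx": 78,"ty": -37,"tz": 90,"roll": -0.24},
  {"tx": 78,"ty": -37,"tz": 100,"roll": -0.24},
  {"tx": 78,"ty": -37,"tz": 100,"roll": -0.24},
], grip=50)

```text
t: 24.97
eef_pos: [685.2, 246.6, 137.5]
tcp_rot: [3.141, 0.005, 0.101]
ft_force: [0.2, 0.3, 0.1]
opening: 0.525
grip_force: 0.0
```

```bash
cat > wr.py <<'E'
from h import *
def go(z=56):
    d=optics.read_camera("wrist"); s=env.state(); print(s["eef_pos"].round(1),s["tcp_rot"].round(3),s["t"])
    hsv=cv2.cvtColor(d["pixels"],cv2.COLOR_BGR2HSV); H,S,V=[hsv[...,i].astype(int) for i in range(3)]
    n,l,st,c=cv2.connectedComponentsWithStats((((H<5)|(H>173))&(S>150)&(V>60)).astype(np.uint8))
    for i in range(1,n):
        if st[i,4]>150:
            v,u=np.nonzero(l==i); a=plane(d,np.c_[u,v],z).astype(np.float32); r=cv2.minAreaRect(a); print("red",st[i].tolist(),np.round(r[0],1),np.round(r[1],1),round(r[2],1))
    print("tcp px",proj(d,s["eef_pos"]).round(),"cam",ray(d,[[0,0]])[0].round()); cv2.imwrite("pics/wr.png",d["pixels"])
go()
import rim; rim.circles(59,46.5,cams=("scene","side","wrist"))
E
python3 wr.py
```

```text
[686.2 246.9 140.3] [3.141e+00 1.000e-03 1.010e-01] 25.0167
red [314, 179, 13, 55, 664] [688.9 244.4] [48.3 10.2] 6.2
red [109, 326, 15, 37, 216] [526.7 430.3] [43.4  8.4] 4.2
tcp px [[316. 253.]] cam [768. 254. 307.]
scene z 59 []
side z 59 []
wrist z 59 [(np.float32(619.2), np.float32(233.8), np.float32(45.7)), (np.float32(587.2), np.float32(230.8), np.float32(46.4))]
```

Emit:
step_arm([
  {"tx": 2,"ty": 3,"tz": 25,"roll": 0},
  {"tx": 2,"ty": 3,"tz": 55,"roll": 0},
  {"tx": 2,"ty": 3,"tz": 85,"roll": 0},
  {"tx": 2,"ty": 3,"tz": 105,"roll": 0},
  {"tx": 2,"ty": 3,"tz": 112,"roll": 0},
  {"tx": 2,"ty": 3,"tz": 112,"roll": 0},
])

```text
t: 25.67
eef_pos: [688.5, 244.2, 28.4]
tcp_rot: [3.141, 0.001, 0.101]
ft_force: [-0.4, -0.3, -0.4]
opening: 0.523
grip_force: 0.0
```

Emit:
step_arm([
  {"tx": 0,"ty": 0,"tz": 0,"roll": 0},
  {"tx": 0,"ty": 0,"tz": 0,"roll": 0},
  {"tx": 0,"ty": 0,"tz": 0,"roll": 0},
  {"tx": 0,"ty": 0,"tz": 0,"roll": 0},
  {"tx": 0,"ty": 0,"tz": 0,"roll": 0},
  {"tx": 0,"ty": 0,"tz": 0,"roll": 0},
  {"tx": 0,"ty": 0,"tz": 0,"roll": 0},
], grip=0)

```text
t: 26.25
eef_pos: [688.7, 244.2, 28.9]
tcp_rot: [3.142, -0.0, 0.101]
ft_force: [0.7, 0.2, 0.9]
opening: 0.121
grip_force: 30.0
```

Emit:
step_arm([
  {"tx": 0,"ty": 0,"tz": -4,"roll": 0},
  {"tx": 0,"ty": 0,"tz": -9,"roll": 0},
  {"tx": 0,"ty": 0,"tz": -14,"roll": 0},
  {"tx": 0,"ty": 0,"tz": -18,"roll": 0},
  {"tx": 0,"ty": 0,"tz": -18,"roll": 0},
])

```text
t: 26.67
eef_pos: [689.0, 244.3, 47.9]
tcp_rot: [-3.141, -0.002, 0.101]
ft_force: [0.5, -0.0, 0.0]
opening: 0.125
grip_force: 30.0
```

```bash
python3 hd.py; python3 -c "
import rim; rim.circles(78,46.5,cams=('side','wrist','scene')); rim.circles(70,46.5,cams=('wrist',))
from h import *
import numpy as np
f=[]
for i in range(6): optics.read_camera('side'); f.append(env.state()['ft_force'])
print(np.mean(f,0))"
```

```text
scene 90 [370.8 276.1] [[374, 267], [373, 281], [371, 284], [368, 284], [369, 272]]
side 44 [244.6 219.6] [[247, 215], [248, 218], [244, 224], [240, 219]]
wrist 1573 [317.9 258.7] [[327, 296], [308, 296], [308, 228], [313, 220], [325, 220], [328, 228]]
tri scene+side [687.8 244.1  40.6]
side+wrist [684.2 243.8  44.5] scene+wrist [680.7 244.1  31.9]
[688.46501728 244.11809464  46.60212846] 26.8167
side z 78 []
wrist z 78 []
scene z 78 []
wrist z 70 []
[-0.1881117   0.10395343 -0.9192594 ]
```

Emit:
step_arm([
  {"tx": -10,"ty": 0,"tz": -4,"roll": 0},
  {"tx": -25,"ty": 1,"tz": -4,"roll": 0},
  {"tx": -40,"ty": 2,"tz": -4,"roll": 0},
  {"tx": -54,"ty": 2,"tz": -4,"roll": 0},
  {"tx": -61,"ty": 2,"tz": -4,"roll": 0},
  {"tx": -61,"ty": 2,"tz": 0,"roll": 0},
  {"tx": -61,"ty": 2,"tz": 8,"roll": 0},
  {"tx": -61,"ty": 2,"tz": 14,"roll": 0},
  {"tx": -61,"ty": 2,"tz": 14,"roll": 0},
])

```text
t: 28.07
eef_pos: [628.5, 235.9, 31.2]
tcp_rot: [3.141, 0.001, 0.101]
ft_force: [-0.0, 0.2, 1.0]
opening: 0.123
grip_force: 30.0
```

Emit:
step_arm([
  {"tx": 0,"ty": 0,"tz": 2,"roll": 0},
  {"tx": 0,"ty": 0,"tz": 4,"roll": 0},
  {"tx": 0,"ty": 0,"tz": 4,"roll": 0},
], grip=11.85)

```text
t: 28.32
eef_pos: [629.4, 236.1, 29.1]
tcp_rot: [-3.141, -0.003, 0.101]
ft_force: [2.0, -1.0, 4.6]
opening: 0.124
grip_force: 8.4
```

Emit:
step_arm([
  {"tx": 0,"ty": 0,"tz": 0,"roll": 0},
  {"tx": 0,"ty": 0,"tz": 0,"roll": 0},
  {"tx": 0,"ty": 0,"tz": 0,"roll": 0},
  {"tx": 0,"ty": 0,"tz": 0,"roll": 0},
  {"tx": 0,"ty": 0,"tz": -30,"roll": 0},
  {"tx": 0,"ty": 0,"tz": -70,"roll": 0},
  {"tx": 0,"ty": 0,"tz": -110,"roll": 0},
  {"tx": 0,"ty": 0,"tz": -150,"roll": 0},
  {"tx": 0,"ty": 0,"tz": -190,"roll": 0},
  {"tx": 0,"ty": 0,"tz": -220,"roll": 0},
  {"tx": 0,"ty": 0,"tz": -220,"roll": 0},
], grip=40)

```text
t: 29.23
eef_pos: [629.7, 236.6, 255.8]
tcp_rot: [-3.14, -0.01, 0.101]
ft_force: [-0.5, -0.0, 0.1]
opening: 0.419
grip_force: 0.0
```

```bash
cat > chk.py <<'E'
from h import *
import rim
rim.circles(59,46.5); rim.circles(59,46.5)
D={n:optics.read_camera(n) for n in("scene","side","wrist")}; C={}
for n,d in D.items():
    hsv=cv2.cvtColor(d["pixels"],cv2.COLOR_BGR2HSV); H,S,V=[hsv[...,i].astype(int) for i in range(3)]
    try: c,m,a=blob(((H<5)|(H>173))&(S>140)&(V>45),proj(d,[632,230,38])[0])
    except ValueError: print(n,"no red"); continue
    v,u=np.nonzero(m); r=cv2.minAreaRect(plane(d,np.c_[u,v],45).astype(np.float32)); C[n]=c; print(n,a,np.round(r[0],0),np.round(r[1],0),round(r[2],1))
    g=(S<60)&(V>150); p=proj(d,[558,229,10])[0]; w=np.zeros_like(g); 
    q=proj(d,[558+18,229,12])[0]; rr=int(np.hypot(*(q-p))); yy,xx=np.ogrid[:400,:640]; w=(xx-p[0])**2+(yy-p[1])**2<rr*rr
    print("  bright px inside cup floor",int((g&w).sum()),"of",int(w.sum()),"median V",np.median(V[w]))
if "scene" in C and "side" in C: print("handle tri",tri([D["scene"],D["side"]],[C["scene"],C["side"]]).round(1))
for n in D: cv2.imwrite(f"pics/chk_{n}.png",D[n]["pixels"])
E
python3 chk.py
```

```text
scene z 59 [(np.float32(545.2), np.float32(224.8), np.float32(46.6))]
side z 59 [(np.float32(507.2), np.float32(242.2), np.float32(45.9))]
wrist z 59 [(np.float32(542.8), np.float32(225.8), np.float32(44.2)), (np.float32(587.2), np.float32(230.2), np.float32(49.2)), (np.float32(510.8), np.float32(333.8), np.float32(48.1))]
scene z 59 [(np.float32(545.8), np.float32(224.2), np.float32(47.0))]
side z 59 []
wrist z 59 [(np.float32(542.8), np.float32(226.2), np.float32(43.7))]
scene 119 [615. 236.] [65. 15.] 6.8
  bright px inside cup floor 0 of 77 median V 118.0
side 105 [615. 240.] [50. 28.] 4.7
  bright px inside cup floor 50 of 79 median V 164.0
wrist 391 [612. 234.] [57. 11.] 5.9
  bright px inside cup floor 248 of 380 median V 152.0
handle tri [614.7 236.7  44.9]
```

Run:
```python
from h import *
from rim import rect
for n in("wrist","side"):
    d=optics.read_camera(n); r=rect(d,30,480,150,w=160,s=1); h=cv2.cvtColor(r,cv2.COLOR_BGR2HSV)
    print(n,"rows x=480.. step 10 (down), cols y=150.. step 10; V/10, o=orange/red hue, b=blue hue")
    for i in range(0,160,10):
        x=i; line=""
        for j in range(0,160,8):
            H,S,V=[int(k) for k in h[j if False else 0,0]] ; H,S,V=[int(k) for k in np.median(h[max(0,j-2):j+3,max(0,x-2):x+3].reshape(-1,3),0)]
            line+=f"{V//10:3d}"+("o" if S>90 and H<25 else "b" if S>110 else " ")
        print(480+i,line)
```

```text
wrist rows x=480.. step 10 (down), cols y=150.. step 10; V/10, o=orange/red hue, b=blue hue
480   0   0   1  20  21  21  21  21  17  15  15  19  21  21  21   6   1   0   0   0 
490   0   1   1  20  21  21  14   9   9   8   8   7   6  16  20   2   1   0   0   0 
500   0   0   1   4  20  11  10  10   9   8   8   7   6   5  11   3   1   0   0   0 
510   0   0   1   0  13  10  10   9   9   9   8   7   6   5   5   5   1   0   0  10 
520   0   0   0   1  10  10  10  10   9   8   8   7   6   5   5   4   0   0   9  10 
530  18   0   0   1  10  10  10  10  15  15  15  15   5   5   5   5   0   0o 21  10 
540  22  19   0   0   4  10  10  15  15  15  15  15  14   6   6   7   2o 21  20  20 
550  10  10  10   0   5  10  10  15  15  15  15  15  12   8   6  17  18o 17o 20  20 
560  10  10  10  10o  8o  8  10  15  15  15  15  15   7   7  14  18o 17o 20o 20  20 
570  10  10  10  10o  8o  9o 13  10  15  15  15  13   8  18  17o 19o 20o 18o 21  20 
580  10  10  10   9o  9o  8o  9o  8o  9o 12o 17o 16o 19o 18o 18o 18o 17o 20o 21  20 
590  10  10  10   9o 18o 18o 20o  9o  9o 19o 18o 17o 16o 21o 17o 19o 17o 
[... 1101 characters left out ...]
o 21o 20o 21o 22o 21o
560  10  10  10   7  11  11  11  11  11  11  12  13   9  10  17o 21o 22o 21o 21o 21o
570  10  10   6   6  11  11  11  11  10  10   9   8   7  13  19o 22o 21o 22o 20o 20 
580  10  11   9   7  11  11  11  10  10   9   8   7   8  19o 22o 22o 21o 21o 21o 22 
590  17  21  21  14  11  11  10  10   9   9   8   8  15  20o 20o 21o 22o 22  22  23 
600  23  23  23  22  20  14  11  10  10   9  11  13o 14o 21o 22o 22  22  23  22  22 
610  23  23  23  23  23  23  21  21  21o 19o 13o 12o 14o 22  22  23  23  23  22  23 
620  23  23  23  23  23  23  23  23  22o 21o 14o 12o 16o 23  23  23  23  23  23  23 
630  23  23  23  23  23  23  23  23  22  22o 14o 13o 17o 23  23  23  23  23  23  23
```

The value grid shows a uniform bright disc inside the rim, so the cup is empty. I'll check it is upright by comparing the floor centre with the rim centre.

Run:
```python
from h import *
import rim
D=[optics.read_camera(n) for n in("side","wrist")];C=[]
for d in D:
    h=cv2.cvtColor(d["pixels"],cv2.COLOR_BGR2HSV); S,V=h[...,1].astype(int),h[...,2].astype(int)
    m=cv2.morphologyEx(((S<60)&(V>138)&(V<178)).astype(np.uint8),cv2.MORPH_OPEN,np.ones((3,3)))
    c,l,a=blob(m,proj(d,[546,226,7])[0]); C.append(c); cn=max(cv2.findContours(l.astype(np.uint8),0,1)[0],key=len)[:,0]
    e=cv2.fitEllipse(plane(d,cn,7).astype(np.float32)); print(a,"floor",np.round(e[0],1),np.round(e[1],1))
print("tri",tri(D,C).round(1))
for z in(53,59): rim.circles(z,46.5)
s=env.state();print(s["eef_pos"],s["t"])
```

```text
118 floor [553.3 215.2] [30.4 47.8]
945 floor [540.9 222.6] [45.5 55.9]
tri [546.2 223.2  19.1]
scene z 53 [(np.float32(540.2), np.float32(227.2), np.float32(44.6))]
side z 53 []
wrist z 53 [(np.float32(539.8), np.float32(225.8), np.float32(44.6))]
scene z 59 [(np.float32(545.8), np.float32(228.2), np.float32(44.8))]
side z 59 []
wrist z 59 [(np.float32(542.8), np.float32(225.8), np.float32(44.2))]
[628.02495017 236.0374367  248.63567091] 30.1833
```

The cup is empty and upright at about (544,225), with its whole foot on the mat. Next I shut the cover.

Emit:
step_arm([
  {"tx": -14,"ty": 37,"tz": 0,"roll": -0.03},
  {"tx": -28,"ty": 75,"tz": 0,"roll": -0.06},
  {"tx": -42,"ty": 113,"tz": 0,"roll": -0.09},
  {"tx": -56,"ty": 151,"tz": 0,"roll": -0.12},
  {"tx": -71,"ty": 189,"tz": 0,"roll": -0.15},
  {"tx": -85,"ty": 227,"tz": 0,"roll": -0.18},
  {"tx": -99,"ty": 265,"tz": 0,"roll": -0.21},
  {"tx": -113,"ty": 303,"tz": 0,"roll": -0.21},
  {"tx": -128,"ty": 341,"tz": 0,"roll": -0.21},
  {"tx": -142,"ty": 379,"tz": 0,"roll": -0.21},
  {"tx": -142,"ty": 379,"tz": 0,"roll": -0.21},
  {"tx": -142,"ty": 379,"tz": 0,"roll": -0.21},
], grip=0)

```text
t: 31.18
eef_pos: [524.4, -157.1, 248.7]
tcp_rot: [3.141, -0.0, 0.307]
ft_force: [-0.3, 0.9, -0.5]
opening: 0.006
grip_force: 0.0
```

```bash
cat > cov.py <<'E'
from h import *
d=optics.read_camera("side");c,m,a=blob(masks(d["pixels"])["blue"],proj(d,[545,-230,65])[0])
cn=max(cv2.findContours(m.astype(np.uint8),0,1)[0],key=len)[:,0]
s=env.state(); print(a,cv2.minAreaRect(plane(d,cn,65).astype(np.float32)),s["ft_force"],s["eef_pos"],s["tcp_rot"],s["t"])
E
python3 cov.py
```

```text
515 ((534.575439453125, -189.65664672851562), (101.59676361083984, 104.0322494506836), 16.60124969482422) [0.57135242 0.36374142 0.35591882] [ 524.70673593 -155.8131187   248.69261627] [-3.14155379e+00 -1.47902608e-04  3.08925324e-01] 31.2333
```

Emit:
step_arm([
  {"tx": 0,"ty": -3,"tz": 40,"roll": 0},
  {"tx": 0,"ty": -3,"tz": 80,"roll": 0},
  {"tx": 0,"ty": -3,"tz": 120,"roll": 0},
  {"tx": 0,"ty": -3,"tz": 150,"roll": 0},
  {"tx": 0,"ty": -3,"tz": 168,"roll": 0},
  {"tx": 0,"ty": -3,"tz": 170,"roll": 0},
  {"tx": 0,"ty": -3,"tz": 170,"roll": 0},
])

```text
t: 31.82
eef_pos: [524.1, -151.2, 78.1]
tcp_rot: [-3.141, 0.001, 0.312]
ft_force: [-0.1, -0.3, -0.1]
opening: 0.005
grip_force: 0.0
```

Emit:
step_arm([
  {"tx": 0,"ty": 10,"tz": 0,"roll": 0},
  {"tx": 0,"ty": 18,"tz": 0,"roll": 0},
  {"tx": 0,"ty": 27,"tz": 0,"roll": 0},
  {"tx": 0,"ty": 36,"tz": 0,"roll": 0},
  {"tx": 0,"ty": 46,"tz": 0,"roll": 0},
  {"tx": 0,"ty": 56,"tz": 0,"roll": 0},
  {"tx": 0,"ty": 66,"tz": 0,"roll": 0},
  {"tx": 0,"ty": 76,"tz": 0,"roll": 0},
  {"tx": 0,"ty": 86,"tz": 0,"roll": 0},
  {"tx": 0,"ty": 96,"tz": 0,"roll": 0},
  {"tx": 0,"ty": 106,"tz": 0,"roll": 0},
  {"tx": 0,"ty": 112,"tz": 0,"roll": 0},
])

```text
t: 32.82
eef_pos: [558.5, -260.5, 78.4]
tcp_rot: [3.142, 0.0, 0.31]
ft_force: [-1.2, 1.2, -0.1]
opening: 0.007
grip_force: 0.8
```

Emit:
step_arm([
  {"tx": 0,"ty": 2,"tz": 0,"roll": 0},
  {"tx": 0,"ty": 4,"tz": 0,"roll": 0},
  {"tx": 0,"ty": 4,"tz": 0,"roll": 0},
])

```text
t: 33.07
eef_pos: [559.6, -263.1, 78.6]
tcp_rot: [3.141, -0.0, 0.311]
ft_force: [-0.2, 0.2, 0.4]
opening: 0.006
grip_force: 0.0
```

```bash
python3 cov.py
```

```text
399 ((561.16162109375, -272.38336181640625), (104.12984466552734, 95.77446746826172), 18.991334915161133) [-0.05047673  0.95918279  0.03174067] [ 559.56928014 -262.9032677    78.62436328] [ 3.14119932e+00 -2.17752744e-04  3.10918211e-01] 33.1167
```

Emit:
step_arm([
  {"tx": 0,"ty": 2,"tz": 0,"roll": 0},
  {"tx": 0,"ty": 4,"tz": 0,"roll": 0},
  {"tx": 0,"ty": 4,"tz": 0,"roll": 0},
])

```text
t: 33.37
eef_pos: [560.8, -266.8, 78.7]
tcp_rot: [3.141, -0.0, 0.311]
ft_force: [-0.4, 1.2, -0.4]
opening: 0.006
grip_force: 0.3
```

Emit:
step_arm([
  {"tx": 0,"ty": 1,"tz": 0,"roll": 0},
  {"tx": 0,"ty": 2,"tz": 0,"roll": 0},
  {"tx": 0,"ty": 2,"tz": 0,"roll": 0},
])

```text
t: 33.62
eef_pos: [561.4, -268.7, 78.7]
tcp_rot: [3.141, -0.0, 0.311]
ft_force: [0.4, 1.5, 0.2]
opening: 0.003
grip_force: 0.4
```

Emit:
step_arm([
  {"tx": 0,"ty": 1,"tz": 0,"roll": 0},
  {"tx": 0,"ty": 2,"tz": 0,"roll": 0},
  {"tx": 0,"ty": 2,"tz": 0,"roll": 0},
])

```text
t: 33.87
eef_pos: [561.9, -270.7, 78.6]
tcp_rot: [3.141, -0.0, 0.311]
ft_force: [-0.5, 1.4, -0.2]
opening: 0.002
grip_force: 0.5
```

Emit:
step_arm([
  {"tx": 0,"ty": 1,"tz": 0,"roll": 0},
  {"tx": 0,"ty": 2,"tz": 0,"roll": 0},
  {"tx": 0,"ty": 2,"tz": 0,"roll": 0},
])

```text
t: 34.12
eef_pos: [562.0, -271.0, 78.6]
tcp_rot: [-3.139, 0.001, 0.311]
ft_force: [-1.8, 10.7, 4.2]
opening: 0.002
grip_force: 5.3
```

The hard stop shows in the force (11 N with no motion). I back off, rise, and check everything.

Emit:
step_arm([
  {"tx": 0,"ty": -5,"tz": 0,"roll": 0},
  {"tx": 0,"ty": -12,"tz": 0,"roll": 0},
  {"tx": 0,"ty": -14,"tz": -20,"roll": 0},
  {"tx": 0,"ty": -14,"tz": -60,"roll": 0},
  {"tx": 0,"ty": -14,"tz": -100,"roll": 0},
  {"tx": 0,"ty": -14,"tz": -140,"roll": 0},
  {"tx": 0,"ty": -14,"tz": -180,"roll": 0},
  {"tx": 0,"ty": -14,"tz": -180,"roll": 0},
])

```text
t: 34.78
eef_pos: [560.1, -260.1, 266.8]
tcp_rot: [3.132, -0.008, 0.311]
ft_force: [0.4, -0.7, 0.8]
opening: 0.004
grip_force: 0.0
```

```bash
python3 cov.py; python3 -c "
import rim; rim.circles(59,46.5,cams=('scene','side'))
from h import *
d=optics.read_camera('scene'); a=d['pixels'].astype(int); b=cv2.imread('pics/scene0.png').astype(int)
for n,p,r in (('spool',(331,210),12),('trafo_a',(426,224),14),('driver',(474,240),25),('can',(185,222),10),('trafo_b',(217,223),14),('cutters',(208,161),14)):
    k=np.s_[p[1]-r:p[1]+r,p[0]-r:p[0]+r]; print(n,abs(a[k]-b[k]).mean().round(1))
"
```

```text
449 ((562.8182373046875, -279.2054748535156), (101.90660095214844, 100.06329345703125), 16.641925811767578) [ 1.02719506 -0.31539746 -1.20547449] [ 559.2690149  -259.61099317  262.89812242] [ 3.1352349  -0.00513128  0.31087389] 34.8333
scene z 59 [(np.float32(545.2), np.float32(226.2), np.float32(45.1))]
side z 59 []
spool 8.6
trafo_a 6.5
driver 10.5
can 7.2
trafo_b 5.4
cutters 9.8
```

```bash
python3 -c "
from h import *
for cam,L in (('scene',(('spool',(331,214),14),('trafo_a',(426,224),16),('driver',(476,245),35),('can',(185,222),12),('cutters',(208,161),16))),('side',(('spool',(314,222),14),('trafo_a',(266,276),16),('driver',(235,312),35),('cutters',(402,170),14)))):
    a=optics.read_camera(cam)['pixels']; b=cv2.imread(f'pics/{cam}0.png')
    for n,p,r in L:
        t=b[p[1]-r:p[1]+r,p[0]-r:p[0]+r]; m=cv2.matchTemplate(a[p[1]-r-8:p[1]+r+8,p[0]-r-8:p[0]+r+8],t,cv2.TM_CCOEFF_NORMED); _,v,_,l=cv2.minMaxLoc(m); print(cam,n,round(v,3),l[0]-8,l[1]-8)
"
```

```text
scene spool 0.99 0 0
scene trafo_a 1.0 0 0
scene driver 1.0 0 0
scene can 1.0 0 0
scene cutters 0.988 -1 0
side spool 0.986 0 0
side trafo_a 0.999 0 0
side driver 0.999 0 0
side cutters 0.247 0 0
```

```bash
python3 -c "
from cell import env; print(env.job_done())"
```

```text
the job is handed in; nothing more can be done
None
```

I handed the job in at about 35 s: the cup is empty and upright on the mat, about 14 mm off centre, and the cover is shut to its stop. I could make out only five or six capacitors in the compartment, but saw none outside or left in the cup. The loose items I could see hadn't moved; the cutters were hidden in one view and about a pixel off in the other.

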